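# Pack two slide cases and lay the hooked retaining bar in its rests

## Robot

A 6-joint arm with a two-finger parallel gripper is mounted at the origin on a cart in front of the work surface, level with it; the furniture and walls round the work are solid. World frame = base frame: x ahead of the robot, y to its left, z up, the work surface at z = 0. Lengths are in m, angles in rad, forces in N, time in s.
With the tool pointing down it reaches from about 0.375 to 0.9 m from the base axis. Payload 3.1 kg.
Tool frame: the origin (TCP) lies on the centre line of the jaws, within the pads' length; the fingertips stand 22 mm ahead of it and the grasp point (between the pads) lies 3 mm ahead of it; z points along the fingers, y is the line along which they close (so a half turn about z gives the same grasp; the last joint's range is limited). The gripper opens to 85 mm and grips with 20 to 120 N. Pads are 22 mm wide; open, the fingers measure 114 mm over their backs; the gripper's body (76 mm by 85 mm) begins 54 mm behind the grasp point. The pads swing forward as they close: fully open they stand 13 mm farther back than shut.
Start: joints at [-0.178, 0.527, 1.433, -0, 1.181, -0.178], TCP at [0.625, 0, 0.253] pointing down, gripper open.
Joint ranges: [-3.08, 3.08], [-0.75, 2.2], [0.22, 2.44], [-1.43, 4.57], [0, 2.65], [-2.85, 2.85]. Speed limits (rad/s): [2.79, 2.79, 3.14, 3.14, 3.14, 3.14].

## Interface

Orientations are given as a unit quaternion [x, y, z, w].
In Python, from station import manip gives the robot as it stands.
- The arm moves only by the tool nudge_tcp, called after "Call:" as name([rows], argument=value, ...), one row to a line, values as JSON. Schema: {"type":"object","properties":{"motion":{"type":"array","items":{"type":"array","items":{"type":"number"},"minItems":5,"maxItems":5},"minItems":1,"maxItems":20},"grip_n":{"type":"number"},"only":{"type":"string"},"quiet":{"type":"boolean"},"lines":{"type":"string"}},"required":["motion"],"additionalProperties":false}. motion is a list of rows, 1 to 20 of them, each of 5 numbers: dx, dy, dz in shares of 0.6 m (1.0 is 0.6 m), then a turn about the tool's z in parts of the range, where 1.0 means 2 pi rad, then the opening from 0.0 (shut) to 1.0 (fully open); each row is the pose to reach, as a shift and turn from the pose commanded when the call began, along the tool's axes at that moment; what a row does not reach only later rows make up. A row lasts 1/10 s, in which the tool goes at most 0.05 m and 0.15 rad, less where a joint would pass 70% of its speed; a pose out of reach is approached as far as the arm can. The fingers move at their own pace and stop on an object; grip_n is the grip in N (left out, the last holds). Time passes only in rows, so rows that do not move let the fingers close. The tool returns the time, the measured TCP pose, the force, the opening and the grip force at its end. only (a regular expression) keeps the lines of the reply that match it, lines (a string "A,B") keeps lines A to B, and quiet returns only ok. Input that does not fit is refused with a message, and nothing moves.
- manip.sense(): the state, without advancing time (a new reading comes with each control period).
- manip.snapshot(name): name is "scene" or "side" or "wrist"; returns a dict with "pixels" (420x560x3 uint8, red, green, blue), "range_z" (420x560 float32, m along the optical axis (not along the pixel's ray), 0 where there is no reading), "fov_y" (degrees; the focal length in pixels is half the picture's height over the tangent of half this angle, whatever the lens; pixels are square), "cx", "cy" (the principal point, pixels), "R" (3x3) and "t" (3): a world point X has camera coordinates R X + t; the wrist camera has in their place "hand_eye" (4x4, takes a point from camera to tool coordinates, whose origin is the TCP and whose axes are the flange's). Camera axes: x right, y down, z forward; pixel columns grow to the right and rows downward; lengths in m; the calibration is good to about 2 mm. A picture is of the moment at which its call begins: read the wrist's pose just before it.
- manip.sign_off(): hands the job in; it is judged then, once.
The state is a dict: "t": time; "q": joint angles; "qd": joint speeds; "tau": joint torques, N m; "tcp_pos": TCP position; "tool_rot": TCP orientation; "force": force on the tool from outside, world axes, zero at the start; "ft_torque": the same for the moment, N m; "finger_gap": opening from 0.0 (shut) to 1.0 (fully open); "gripper_force": force on a finger pad.
Only numpy, scipy, OpenCV 4.12 (cv2) and the standard library are available. Lean on these libraries where they do the work, as an engineer would, in place of code of your own. Each camera call takes 0.05 s, during which the arm holds its last target. There are 200 camera calls.

## Task

Stack the two flat white slide cases, now lying on the closed blue box, squarely on the rubber bed of the carrier, one upon the other and in line with the bed, long side along the carrier. Then pick up the hooked steel bar, turn it round so that it matches the carrier, and lay it across above the cases with its straight end down in one V rest and its hook down in the other. Leave everything else on the table standing where it is.

Things in the scene. Friction and masses are not known exactly. Their poses are not given: they have to be found in the camera images.
- carrier: Fixed carrier: grey plate, x -72 to +84, y +-42 mm, 8 mm thick, with a black bed mark 84 (x) x 60 mm at its origin and two white V rests 61 mm tall: the straight-end rest at x -56, the hook rest at x +64, y -15. Origin at table height under the middle of the bed; x along its length, from straight-end to hook rest; z up. Cases on the bed have 6 mm of room to either rest.
- bed (a point): Middle of the top of the carrier's bed, 8 mm above the table; axes as the carrier's.
- rest_a (a point): Where the rod's centre lies when seated in the straight-end rest: carrier frame (-56, 0, 50) mm. The V (sides 60 degrees from level, 24 mm wide and 21 mm deep, 14 mm thick) has its groove along x and centres the rod.
- rest_b (a point): Where the rod's centre lies when seated in the hook rest: carrier frame (64, -15, 50) mm. The V (as the other) has its groove along y.
- tip_box: The closed blue box that the cases lie on at the start: fixed, 122 (y) x 88 (x) mm, flat top 68 mm above its origin, which is at table height.
- bar: Loose bare steel rod, 10 mm thick, 110 g, bent into an L, lying flat. Origin on its underside, z up. The straight limb runs along x from -66 to the corner at +64 mm, y 0; the hook from there to y -60. Centre of mass x 21, y -8: grip across the straight limb near x 16. Seated, its frame matches the carrier's in x, y and yaw, origin 45 mm above the table, 9 mm clear of the upper case.
- bar_end_a (a point): Point on the rod's centre line in the straight end that belongs over point rest_a: bar frame (-56, 0, 5) mm.
- bar_end_b (a point): Point on the rod's centre line in the hook that belongs over point rest_b: bar frame (64, -15, 5) mm.
- case_low: Flat closed white plastic slide case, 84 (x) x 60 (y) x 14 (z) mm, 70 g, lying under the other one on a closed blue box with a clear lid (pipette tips; fixed, 122 x 88 mm, flat top 68 mm above the table). Origin at the centre of its underside, z up; grip it across the 60 mm width.
- case_top: A second, identical slide case lying askew on top of the first at the start. Either case may be the lower one in the carrier. Origin at the centre of its underside.
- pump_bottle: Bystander, not to be moved: clear pump bottle, 52 mm across, 174 mm tall, standing in the gap between the tube racks and the clear strip. Origin at its underside.
- white_vial: Bystander, not to be moved: small all-white dropper vial, 19 mm across, 56 mm tall, standing near the carrier. Origin at its underside.
- vial_0: Bystander, not to be moved: small white dropper vial with a coloured cap, 19 mm across, 56 mm tall, standing beyond the micro-tube rack. Origin at its underside.
- pen_0: Bystander, not to be moved: ball pen, 133 mm long, 13 mm wide, lying beside the analyser. Origin at its underside.
- clip_box: Bystander, not to be moved: small carton, 35 x 67 x 21 mm, lying far left. Origin at its underside.

How it is judged:
By the outcome, as a careful person would: the job done as asked, in the order asked, and still so for the second after the job is handed in, with the robot touching nothing.
It also fails if it takes over 67 s, if anything falls off the work surface, if the arm or the gripper's body presses on something with over 40 N, if the wrist force passes 120 N, or if a joint passes its speed limit or range.

## Working session

There is one attempt and no reset: what is moved stays moved. The work goes in short steps, Python scripts to look and compute and a tool call to move; the robot and the scene stay as the last step left them, time stands still between calls to the robot, and variables do not carry over. Pictures are saved under pics/ and viewed, at most 14 in all, crops included, and the job is handed in when it is done.

```bash
ls; mkdir -p pics
```

Create h.py:
```python
import numpy as np,cv2
from station import manip
from scipy.spatial.transform import Rotation as Rn
def snap(n):
    s=manip.sense(); d=manip.snapshot(n); h,w=d["pixels"].shape[:2]
    d["f"]=h/2/np.tan(np.radians(d["fov_y"])/2)
    if n=="wrist":
        T=np.eye(4);T[:3,:3]=Rn.from_quat(s["tool_rot"]).as_matrix();T[:3,3]=s["tcp_pos"]
        W=T@np.array(d["hand_eye"])
    else:
        W=np.eye(4);R=np.array(d["R"]);W[:3,:3]=R.T;W[:3,3]=-R.T@np.array(d["t"])
    d["W"]=W; return d
def cloud(d):
    z=d["range_z"];v,u=np.indices(z.shape)
    p=np.stack([(u-d["cx"])/d["f"]*z,(v-d["cy"])/d["f"]*z,z],-1)
    P=p@d["W"][:3,:3].T+d["W"][:3,3]; P[z<=0]=np.nan; return P
def ray(d,uv,h):
    uv=np.atleast_2d(uv).astype(float)
    r=np.c_[(uv[:,0]-d["cx"])/d["f"],(uv[:,1]-d["cy"])/d["f"],np.ones(len(uv))]@d["W"][:3,:3].T
    c=d["W"][:3,3]; return c+r*((h-c[2])/r[:,2])[:,None]
def save(d,n): cv2.imwrite(n,d["pixels"][:,:,::-1])
```

Run:
```python
from h import *
a=snap("scene");b=snap("side");c=snap("wrist")
im=np.hstack([cv2.resize(x["pixels"],(400,300)) for x in(b,c)])
cv2.imwrite("pics/sw.png",im[:,:,::-1]);save(a,"pics/scene.png")
for x in(a,b,c):print(x["W"].round(3),x["f"],x["cx"],x["cy"])
print(manip.sense())
```

```text
pics
station.py
[[-0.905 -0.159  0.395  0.063]
 [-0.425  0.378 -0.822  1.08 ]
 [-0.018 -0.912 -0.41   0.547]
 [ 0.     0.     0.     1.   ]] 429.2630769615329 280.0041578972086 210.89188031724146
[[-0.925 -0.185  0.332  0.229]
 [-0.38   0.468 -0.797  0.855]
 [-0.008 -0.864 -0.504  0.544]
 [ 0.     0.     0.     1.   ]] 424.0411855069146 280.97818277222126 213.38620575615118
[[ 1.     0.001 -0.002  0.625]
 [ 0.001 -0.957 -0.289  0.074]
 [-0.002  0.289 -0.957  0.373]
 [ 0.     0.     0.     1.   ]] 378.09813167842134 277.42507171194507 210.97356097857997
{'t': 0.15, 'q': array([-1.78505197e-01,  5.28262071e-01,  1.43361579e+00,  2.43128012e-06,
        1.18141252e+00, -1.78501609e-01]), 'qd': array([ 0.00045937, -0.0018079 , -0.00172168,  0.00081503,  0.00125522,
       -0.00046571]), 'tau': array([ 1.17890530e-03, -4.42742836e+01, -1.78276026e+01, -2.15643640e-04,
        5.61750654e-03, -9.84718270e-06]), 'tcp_pos': array([6.24481344e-01, 1.20422639e-04, 2.52550107e-01]), 'tool_rot': array([ 7.07108122e-01,  7.07104931e-01, -4.83199342e-04, -6.97916308e-04]), 'force': array([0.07057804, 0.66499307, 0.41687382]), 'ft_torque': array([-0.05322541, -0.07235458, -0.00811404]), 'gripper_force': 0.0, 'finger_gap': 1.0029268513227745}
```

View pics/scene.png

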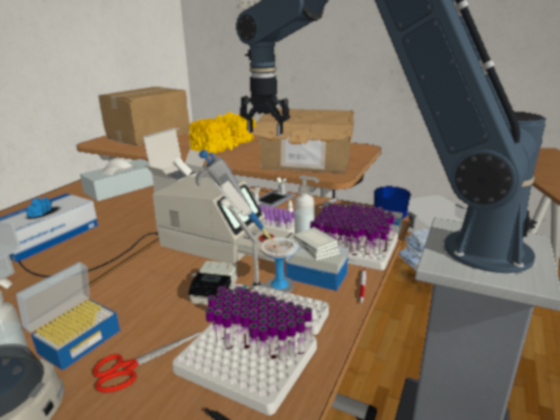

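View pics/sw.png

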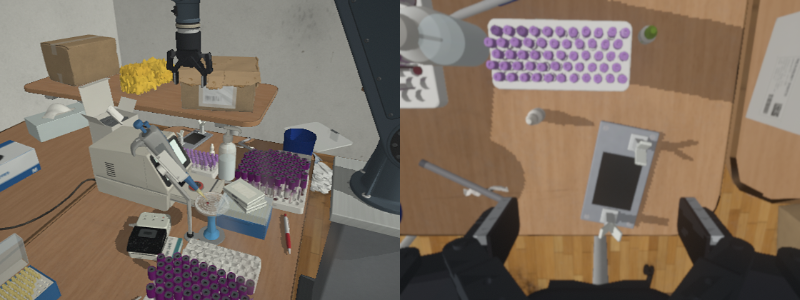

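The scene view shows the cases on the blue box at about (318,242). The wrist view shows the carrier near composite (622,175) and a rod near (465,180). I'll view the wrist picture at full size and cast rays for the cases.

Run:
```python
from h import *
c=snap("wrist");b=snap("side");a=snap("scene")
cv2.imwrite("pics/w0.png",np.vstack([c["pixels"],cv2.resize(b["pixels"][200:360,220:400],(560,498))[:180]])[:,:,::-1])
P=cloud(a)
for u,v in[(318,240),(300,235),(340,245),(318,265)]:print(u,v,P[v,u].round(3))
P=cloud(b)
for u,v in[(345,270),(330,265),(340,300)]:print('s',u,v,P[v,u].round(3))
P=cloud(c)
for u,v in[(310,175),(85,240),(190,165),(300,340),(325,215),(300,300)]:print('w',u,v,P[v,u].round(3))
```

```text
318 240 [0.352 0.287 0.097]
300 235 [0.397 0.283 0.099]
340 245 [0.335 0.174 0.032]
318 265 [0.339 0.319 0.054]
s 345 270 [0.35  0.282 0.096]
s 330 265 [0.378 0.279 0.097]
s 340 300 [0.346 0.322 0.063]
w 310 175 [0.656 0.001 0.008]
w 85 240 [ 0.42  -0.071 -0.001]
w 190 165 [0.547 0.017 0.044]
w 300 340 [ 0.701 -0.734 -0.755]
w 325 215 [ 0.672 -0.04   0.008]
w 300 300 [ 0.648 -0.133  0.015]
```

View pics/w0.png

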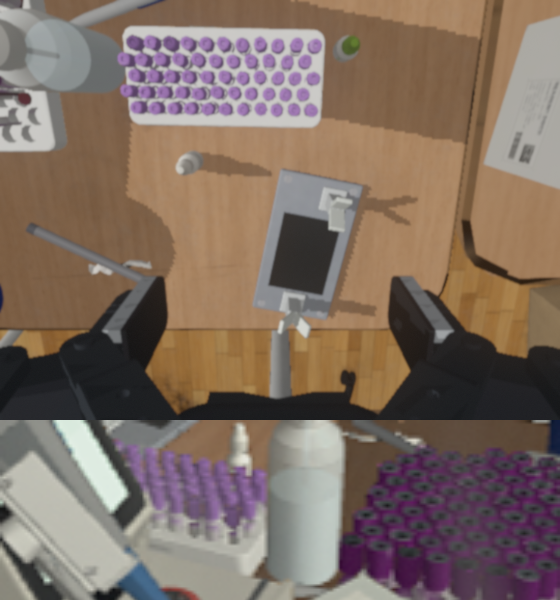

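The wrist view shows the carrier with its bed at (305,253), the hook rest at (335,205) and the straight rest at (292,305). The bar starts at (30,230) and runs under the left finger. The white vial is at (188,163). Next I'll make a height map to get obstacle clearance.

Run:
```python
from h import *
P=np.vstack([cloud(snap(n)).reshape(-1,3) for n in("scene","side","wrist")])
P=P[~np.isnan(P[:,0])]
H=np.full((14,18),-1.)
for x,y,z in P:
    i=int((x-.2)//.04);j=int((y+.16)//.04)
    if 0<=i<14 and 0<=j<18 and z<.6 : H[i,j]=max(H[i,j],z)
print("cols y",(np.arange(18)*4-14))
for i in range(14):print(24-2+i*4-0,(H[i]*1000).astype(int))
```

```text
cols y [-14 -10  -6  -2   2   6  10  14  18  22  26  30  34  38  42  46  50  54]
22 [ 73  74  49  50  50  89  90  89  90 572   3  12  12   3   3   3   3   2]
26 [-740   72   75   51   89   89   90   89   89  574   12   12    8    3
    3    3   89   89]
30 [72 74 74 50 90 90 90 90 90 18 99 97 70 24 24 24 90 90]
34 [73 73 47 49 89 90 89 89 90 67 99 99 96 23 24 24 90 90]
38 [  2   2  11   2  21  89  90  90  89  98  99  99 107 107  24  23  89  90]
42 [  4  11  11   2 583  88 176 105  89  58  98 106 115 167  25  23  90  90]
46 [ 12  14   3 569 583 583 583 143  56  58  62  56 107 205 306 307  91  90]
50 [  4  10   3 541 546 584 584  96  55  62  69  57   4  42 323 333   2   5]
54 [  3   2   3 541 349 586  52  51 116 119 114 114 109  42  43 325  32   3]
58 [ 12   4 508 532 512 587  52  48 168 168 138 168 168  43  42  42  31   4]
62 [ 61  12 495 500 502 583  51  21 169 169 168 171 168  15  15   3   4   3]
66 [   62    12    12   348   484   566    54    29 -1000   165   166   166
   166     4     3     4     3     4]
70 [ 10  11  11 349 350   2  57  46 162 163 163 163 162   3   3   3   3   3]
74 [  3   2   1   2   1   2   2   2 159 160 160 161 160   4   3   3   4   3]
```

The manual's scale: shifts go in shares of 0.6 m and turns go in shares of 2 pi rad. Converting my numbers, 0.24 m / 0.6 = 0.4, -0.235 m / 0.6 = -0.3917.

Call:
nudge_tcp([
  [0.4,-0.3917,-0.0333,0,1],
  [0.4,-0.3917,-0.0333,0,1],
  [0.4,-0.3917,-0.0333,0,1],
  [0.4,-0.3917,-0.0333,0,1],
  [0.4,-0.3917,-0.0333,0,1],
  [0.4,-0.3917,-0.0333,0,1],
  [0.4,-0.3917,-0.0333,0,1],
  [0.4,-0.3917,-0.0333,0,1],
  [0.4,-0.3917,-0.0333,0,1],
  [0.4,-0.3917,-0.0333,0,1],
  [0.4,-0.3917,-0.0333,0,1],
], grip_n=40)

```text
t: 1.55
tcp_pos: [0.3912, 0.2393, 0.2733]
tool_rot: [0.708, 0.706, 0.0, 0.0]
force: [-0.2, 0.3, 0.2]
finger_gap: 0.995
gripper_force: 0.0
```

Run:
```python
from h import *
c=snap("wrist");save(c,"pics/w1.png");np.save("w1.npy",c,allow_pickle=True)
```

```text
(no output)
```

View pics/w1.png

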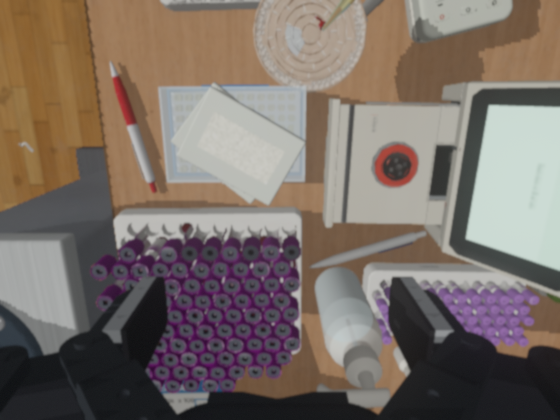

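The wrist view shows the top case centred at about (240,143), with its long edges along (213,87)–(303,140). The blue box's light lid spans (160,85)–(305,183), and the dish is at (310,40). I'll segment the cases by height.

Run:
```python
from h import *
c=snap("wrist");P=cloud(c);s=snap("side");sc=snap("scene")
print(manip.sense()["tcp_pos"])
roi=np.zeros(P.shape[:2],bool);roi[80:210,155:310]=1
z=P[...,2]
print("hist",np.histogram(z[roi&(z>.06)&(z<.12)],np.arange(.06,.112,.004)))
for lo,hi in((.088,.106),(.074,.088)):
    m=(roi&(z>lo)&(z<hi)).astype(np.uint8)
    m=cv2.morphologyEx(m,cv2.MORPH_OPEN,np.ones((3,3)))
    k=max(cv2.findContours(m,0,2)[0],key=cv2.contourArea)
    h=np.median(z[m>0]);W=ray(c,k[:,0,:],h)[:,:2]
    r=cv2.minAreaRect((W*1000).astype(np.float32));print(h,r,m.sum(),cv2.boxPoints(r).round(0).tolist())
    print(cv2.minAreaRect(k))
# other views
for n,d in(("side",s),("scene",sc)):
    Q=cloud(d);m=((Q[...,2]>.088)&(Q[...,2]<.106)&(abs(Q[...,0]-.37)<.07)&(abs(Q[...,1]-.28)<.07)).astype(np.uint8)
    k=max(cv2.findContours(m,0,2)[0],key=cv2.contourArea);h=np.median(Q[m>0][:,2])
    print(n,h,cv2.minAreaRect((ray(d,k[:,0,:],h)[:,:2]*1000).astype(np.float32)))
cv2.imwrite("pics/crop1.png",cv2.resize(c["pixels"][75:215,150:320],(680,560),interpolation=cv2.INTER_CUBIC)[:,:,::-1])
```

```text
[0.39058539 0.23945105 0.27316707]
hist (array([   0, 4036, 1481,    3,   25,  626,   16,   36, 4143, 4068,  132,
        160]), array([0.06 , 0.064, 0.068, 0.072, 0.076, 0.08 , 0.084, 0.088, 0.092,
       0.096, 0.1  , 0.104, 0.108]))
0.09601852742581088 ((362.7219543457031, 275.2588195800781), (60.509788513183594, 83.54816436767578), 60.328125) 8500 [[311.0, 270.0], [384.0, 228.0], [414.0, 281.0], [341.0, 322.0]]
((240.2311553955078, 145.6839599609375), (110.62945556640625, 77.50859832763672), 29.05460548400879)
0.08190101444994022 ((317.71624755859375, 294.1065673828125), (42.58289337158203, 8.456624031066895), 59.883888244628906) 574 [[303.0, 278.0], [311.0, 274.0], [332.0, 310.0], [325.0, 315.0]]
((186.30001831054688, 121.40000915527344), (10.733125686645508, 52.32398986816406), 26.56505012512207)
side 0.09671387500957607 ((359.1258544921875, 280.4669189453125), (67.21124267578125, 90.23808288574219), 60.31029510498047)
scene 0.09723918251574215 ((359.4658508300781, 283.34320068359375), (71.42052459716797, 96.56600952148438), 59.314876556396484)
```

View pics/crop1.png

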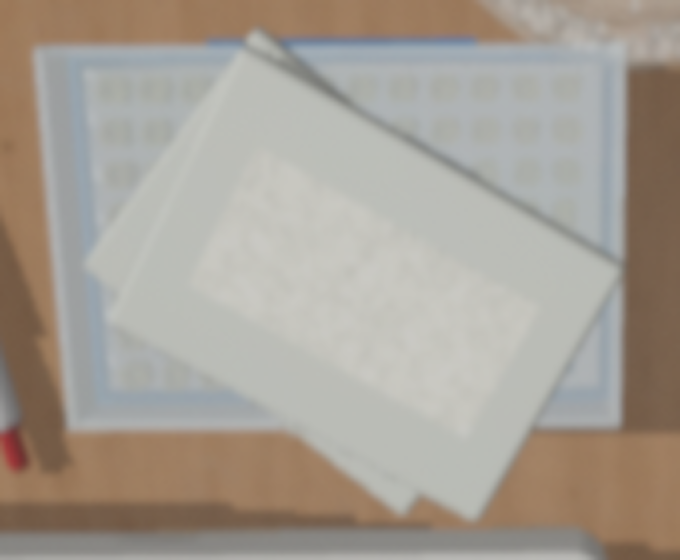

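Run:
```python
from h import *
c=snap("wrist");print(manip.sense()["q"].round(3))
P=np.vstack([cloud(c).reshape(-1,3),cloud(snap("side")).reshape(-1,3)]);P=P[~np.isnan(P[:,0])]
C=np.array([.3627,.2753]);a=np.radians(-29.7);L=np.array([np.cos(a),np.sin(a)]);w=np.array([-L[1],L[0]])
q=P[:,:2]-C;l=q@L;v=q@w
m=(P[:,2]>.072)&(P[:,2]<.24)&(abs(v)>34)if 0 else (P[:,2]>.072)&(P[:,2]<.24)&(abs(v)>.034)&(abs(v)<.075)&(abs(l)<.035)
for x in sorted(P[m].tolist(),key=lambda x:x[0])[::8]:
    x=np.array(x);d=x[:2]-C;print((x*1e3).round(),'l',(d@L*1e3).round(),'w',(d@w*1e3).round())
```

```text
[ 0.306  0.275  1.811 -0.     1.056  0.307]
[341. 248.  81.] l -5.0 w -34.0
[346. 244.  80.] l 1.0 w -35.0
[349. 243.  82.] l 4.0 w -35.0
[351. 242.  81.] l 7.0 w -35.0
[353. 241.  82.] l 8.0 w -34.0
[355. 239.  82.] l 11.0 w -36.0
[356. 238.  83.] l 13.0 w -36.0
[358. 234.  81.] l 16.0 w -38.0
[359. 236.  82.] l 16.0 w -36.0
[360. 233.  81.] l 19.0 w -38.0
[361. 233.  81.] l 20.0 w -37.0
[362. 233.  83.] l 21.0 w -37.0
[364. 230.  81.] l 23.0 w -39.0
[365. 230.  81.] l 24.0 w -39.0
[365. 231.  82.] l 24.0 w -37.0
[366. 231.  81.] l 25.0 w -36.0
[367. 230.  81.] l 26.0 w -37.0
[368. 232.  82.] l 26.0 w -35.0
[369. 231.  82.] l 27.0 w -36.0
[370. 229.  81.] l 30.0 w -37.0
[373. 351. 105.] l -28.0 w 71.0
[375. 352. 104.] l -27.0 w 72.0
[375. 347. 104.] l -24.0 w 69.0
[376. 353. 104.] l -28.0 w 74.0
[376. 345. 104.] l -23.0 w 67.0
[376. 346. 106.] l -23.0 w 68.0
[377. 345. 103.] l -22.0 w 68.0
[377. 348. 104.] l -24.0 w 70.0
[377. 344. 105.] l -21.0 w 67.0
[378. 346. 103.] l -22.0 w 69.0
[378. 347. 106.] l -23.0 w 70.0
[378. 349. 107.] l -24.0 w 72.0
[378. 340. 104.] l -19.0 w 64.0
[378
[... 6922 characters left out ...]
04.] l 25.0 w 71.0
[420. 326. 106.] l 24.0 w 72.0
[420. 328. 103.] l 24.0 w 75.0
[420. 318. 104.] l 29.0 w 66.0
[421. 321. 105.] l 28.0 w 68.0
[421. 319. 104.] l 29.0 w 67.0
[421. 324. 106.] l 27.0 w 71.0
[422. 321. 104.] l 29.0 w 69.0
[422. 328. 103.] l 26.0 w 75.0
[422. 319. 104.] l 30.0 w 67.0
[423. 323. 105.] l 29.0 w 71.0
[423. 319. 104.] l 31.0 w 68.0
[424. 326. 104.] l 28.0 w 74.0
[424. 321. 104.] l 30.0 w 70.0
[424. 323. 104.] l 30.0 w 72.0
[425. 322. 107.] l 31.0 w 71.0
[425. 321. 104.] l 31.0 w 71.0
[426. 324. 105.] l 31.0 w 74.0
[427. 322. 105.] l 32.0 w 72.0
[427. 319. 104.] l 34.0 w 70.0
[427. 322. 104.] l 33.0 w 73.0
[428. 323. 106.] l 33.0 w 74.0
[429. 322. 103.] l 34.0 w 73.0
```

Scaled: 0.11 m / 0.6 = 0.1833, 0.0405 m / 0.6 = 0.0675, -1.05 rad / 6.2832 = -0.1671.

Call:
nudge_tcp([
  [0.0675,-0.061,0.0667,-0.1671,0.85],
  [0.0675,-0.061,0.1333,-0.1671,0.85],
  [0.0675,-0.061,0.1833,-0.1671,0.85],
  [0.0675,-0.061,0.1833,-0.1671,0.85],
  [0.0675,-0.061,0.1833,-0.1671,0.85],
  [0.0675,-0.061,0.1833,-0.1671,0.85],
  [0.0675,-0.061,0.1833,-0.1671,0.85],
  [0.0675,-0.061,0.1833,-0.1671,0.85],
  [0.0675,-0.061,0.1833,-0.1671,0.85],
], grip_n=40)

```text
t: 2.75
tcp_pos: [0.3536, 0.2805, 0.1633]
tool_rot: [0.259, 0.966, 0.0, 0.0]
force: [-0.1, 0.5, -0.4]
finger_gap: 0.847
gripper_force: 0.0
```

Run:
```python
from h import *
s=manip.sense();print(Rn.from_quat(s["tool_rot"]).as_matrix().round(3),s["q"].round(2))
```

```text
[[-0.866  0.5    0.   ]
 [ 0.5    0.866  0.   ]
 [-0.     0.    -1.   ]] [ 0.42  0.45  1.95  0.    0.74 -0.62]
```

Scaled: 0.061 m / 0.6 = 0.1017, 0.04 m / 0.6 = 0.0667.

Call:
nudge_tcp([
  [0,0,0.0667,0,0.85],
  [0,0,0.1017,0,0.85],
  [0,0,0.1017,0,0.85],
  [0,0,0.1017,0,0.3],
  [0,0,0.1017,0,0.3],
  [0,0,0.1017,0,0.3],
  [0,0,0.1017,0,0.3],
  [0,0,0.1017,0,0.3],
], grip_n=40)

```text
t: 3.55
tcp_pos: [0.3536, 0.2807, 0.1028]
tool_rot: [0.258, 0.966, 0.0, 0.0]
force: [-1.0, 0.1, -1.0]
finger_gap: 0.686
gripper_force: 43.8
```

Call:
nudge_tcp([
  [0,0,-0.0333,0,0.3],
  [0,0,-0.0833,0,0.3],
  [0,0,-0.1667,0,0.3],
  [0,0,-0.2333,0,0.3],
  [0,0,-0.2333,0,0.3],
])

```text
t: 4.05
tcp_pos: [0.3564, 0.2821, 0.2474]
tool_rot: [0.257, 0.966, 0.004, 0.005]
force: [-0.0, 0.7, -0.2]
finger_gap: 0.689
gripper_force: 43.8
```

Run:
```python
from h import *
c=snap("wrist");save(c,"pics/w2.png")
```

```text
(no output)
```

View pics/w2.png

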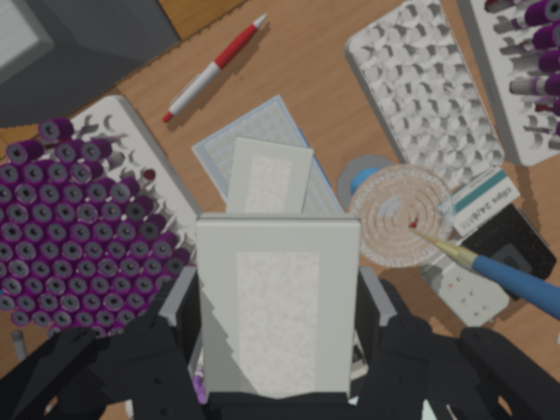

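The view shows the top case held square between the fingers, its leading edge at (200–355,222), and the lower case left on the box at (262,180). Now I'll measure the hold and the carrier from the first picture.

Create car.py:
```python
from h import *
def bed(c,roi=None):
    im=c["pixels"];g=im.max(2).astype(int)
    P=ray(c,np.stack(np.meshgrid(np.arange(560),np.arange(420)),-1).reshape(-1,2),.008).reshape(420,560,3)
    near=(abs(P[...,0]-.657)<.09)&(abs(P[...,1]+.02)<.09)
    m=((g<60)&near).astype(np.uint8);m=cv2.morphologyEx(m,cv2.MORPH_OPEN,np.ones((5,5)))
    k=max(cv2.findContours(m,0,2)[0],key=cv2.contourArea)
    k=cv2.convexHull(k)
    return cv2.minAreaRect((ray(c,k[:,0],.008)[:,:2]*1000).astype(np.float32)),cv2.minAreaRect(k)
```

Run:
```python
from car import *
c=snap("wrist");T=np.array(c["hand_eye"]);z=c["range_z"];v,u=np.indices(z.shape)
p=np.stack([(u-c["cx"])/c["f"]*z,(v-c["cy"])/c["f"]*z,z],-1)@T[:3,:3].T+T[:3,3]
q=p[240:370,215:340];print("held top tool z",np.median(q[...,2]))
h=np.median(q[...,2]);m=(abs(p[...,2]-h)<.006)&(z>0);m[:,:195]=0;m[:,362:]=0;m[:200]=0;m[395:]=0
for r in range(232,300,12):
    w=np.where(m[r])[0];print(r,"y",p[r,w[0],1].round(4),p[r,w[-1],1].round(4))
for k in range(215,350,25):
    w=np.where(m[:,k])[0];print(k,"x",p[w[0],k,0].round(4))
d=dict(c);d["pixels"]=cv2.imread("pics/w0.png")[:420,:,::-1]
W=np.eye(4);W[:3,:3]=Rn.from_quat([7.07108122e-01,7.07104931e-01,-4.8e-04,-6.98e-04]).as_matrix();W[:3,3]=[.62448,.00012,.25255]
d["W"]=W@T;print(bed(d))
# white rests
hsv=cv2.cvtColor(d["pixels"],cv2.COLOR_RGB2HSV)
for (a,b,e,f) in((185,235,315,352),(288,340,278,312)):
    mm=((hsv[a:b,e:f,1]<40)&(hsv[a:b,e:f,2]>185)).astype(np.uint8);ys,xs=np.where(mm);print(len(xs),xs.mean()+e,ys.mean()+a)
cv2.imwrite("pics/car.png",cv2.resize(d["pixels"][155:345,230:390],(560,665)[:2])[:600,:,::-1])
s=snap("side");Q=cloud(s);print("sidepix",s["pixels"].shape)
```

```text
held top tool z 0.0066363095982455295
232 y -0.0294 0.0297
244 y -0.0294 0.0298
256 y -0.029 0.0301
268 y -0.0311 0.0321
280 y -0.029 0.0299
292 y -0.0294 0.0296
215 x 0.0314
240 x 0.0316
265 x 0.0313
290 x 0.0311
315 x 0.0313
340 x 0.0311
(((652.3623657226562, -79.75130462646484), (72.02074432373047, 56.71391677856445), 78.42857360839844), ((304.6999816894531, 250.5999755859375), (54.558006286621094, 65.72992706298828), 12.528807640075684))
139 329.7841726618705 200.6546762589928
218 294.22477064220186 321.36238532110093
sidepix (420, 560, 3)
```

View pics/car.png

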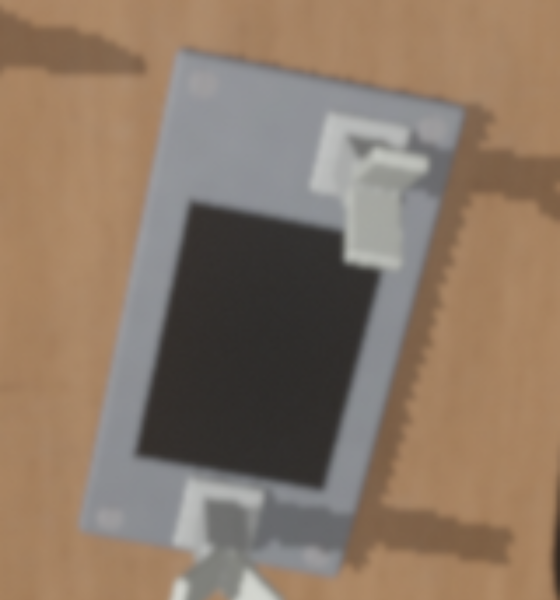

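The crop shows the bed's visible corners at crop (190,203), (137,455) and (325,488). The hook rest hides the fourth. I'll take a closer look with the tool already in the placing orientation.

Scaled: -0.468 m / 0.6 = -0.78, -0.263 m / 0.6 = -0.4383, 1.257 rad / 6.2832 = 0.2001.

Call:
nudge_tcp([
  [-0.78,-0.4383,-0.0167,0.2001,0.3],
  [-0.78,-0.4383,-0.0167,0.2001,0.3],
  [-0.78,-0.4383,-0.0167,0.2001,0.3],
  [-0.78,-0.4383,-0.0167,0.2001,0.3],
  [-0.78,-0.4383,-0.0167,0.2001,0.3],
  [-0.78,-0.4383,-0.0167,0.2001,0.3],
  [-0.78,-0.4383,-0.0167,0.2001,0.3],
  [-0.78,-0.4383,-0.0167,0.2001,0.3],
  [-0.78,-0.4383,-0.0167,0.2001,0.3],
  [-0.78,-0.4383,-0.0167,0.2001,0.3],
  [-0.78,-0.4383,-0.0167,0.2001,0.3],
  [-0.78,-0.4383,-0.0167,0.2001,0.3],
  [-0.78,-0.4383,-0.0167,0.2001,0.3],
  [-0.78,-0.4383,-0.0167,0.2001,0.3],
])

```text
t: 5.6
tcp_pos: [0.627, -0.179, 0.2501]
tool_rot: [0.776, 0.63, -0.001, -0.002]
force: [-0.3, -0.4, -0.2]
finger_gap: 0.689
gripper_force: 43.8
```

Run:
```python
from car import *
c=snap("wrist");save(c,"pics/w3.png");s=manip.sense()
print(Rn.from_quat(s["tool_rot"]).as_matrix().round(4),s["tcp_pos"],s["q"].round(2))
import pickle;pickle.dump({k:c[k] for k in("pixels","range_z","W","f","cx","cy")},open("w3.pkl","wb"))
```

```text
[[ 0.2045  0.9789 -0.0034]
 [ 0.9789 -0.2045  0.0019]
 [ 0.0012 -0.0038 -1.    ]] [ 0.62718294 -0.17880832  0.25084091] [-0.45  0.57  1.36  0.    1.22 -0.24]
```

View pics/w3.png

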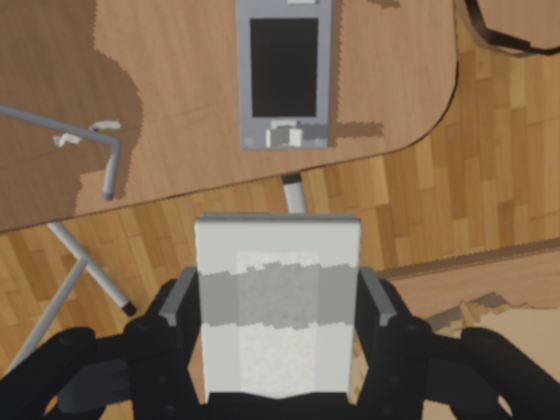

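The view shows the whole bed spanning (251–318, 18–117) and already nearly parallel to the tool. The bar's corner is at (118,143), its hook end is at (108,195), and its straight limb leaves the picture at (0,107).

Run:
```python
import pickle
from h import *
c=pickle.load(open("w3.pkl","rb"));P=cloud(c)
g=c["pixels"].max(2);m=np.zeros((420,560),np.uint8);m[5:120,240:330]=g[5:120,240:330]<75
m=cv2.morphologyEx(m,cv2.MORPH_OPEN,np.ones((3,3)))
k=cv2.convexHull(max(cv2.findContours(m,0,2)[0],key=cv2.contourArea))
h=np.median(P[30:110,260:310,2]);print("bed z depth",h)
r=cv2.minAreaRect((ray(c,k[:,0],.008)[:,:2]*1000).astype(np.float32));print(r)
# rest heights/positions by depth
for a,b in(((0,20),(270,330)),((118,150),(262,306))):
    Q=P[a[0]:a[1],b[0]:b[1]].reshape(-1,3);Q=Q[Q[:,2]>.03];print(len(Q),Q.mean(0).round(4),Q.max(0).round(4))
b=P[95:205,0:130].reshape(-1,3);b=b[(b[:,2]>.006)&(b[:,2]<.03)];print("bar",len(b),np.percentile(b[:,2],[50,95]))
for u,v in[(2,108),(60,125),(112,142),(119,144),(108,193),(113,165),(90,130),(67,139)]:print((u,v),P[v,u].round(4))
```

```text
bed z depth nan
((651.2715454101562, -83.97019958496094), (81.9467544555664, 58.49318313598633), 78.27978515625)<stdin>:11: RuntimeWarning: Mean of empty slice.
  ret = um.true_divide(
Traceback (most recent call last):
ValueError: zero-size array to reduction operation maximum which has no identity
```

Run:
```python
import pickle
from h import *
c=pickle.load(open("w3.pkl","rb"));P=cloud(c);print("valid",np.isfinite(P[...,2]).mean())
hh=np.array(manip.snapshot("wrist")["hand_eye"])
d=dict(c);W=np.eye(4);W[:3,:3]=Rn.from_quat([7.07108122e-01,7.07104931e-01,-4.8e-04,-6.98e-04]).as_matrix();W[:3,3]=[.62448,.00012,.25255];d["W"]=W@hh
A=ray(d,[(284.3,213),(322.9,294.4),(269.1,285)],.008);print(A.round(4),(A[0]+A[1])/2, np.degrees(np.arctan2(*(A[0]-A[2])[1::-1])))
# two-view height of those bed corners: w3 corner pixels
g=c["pixels"].max(2);m=np.zeros((420,560),np.uint8);m[5:120,240:330]=g[5:120,240:330]<75
k=max(cv2.findContours(m,0,2)[0],key=cv2.contourArea);bx=cv2.approxPolyDP(k,6,True)[:,0];print(bx.tolist())
def tri(d1,p1,d2,p2):
    a,b=ray(d1,p1,0)[0],ray(d2,p2,0)[0];c1,c2=d1["W"][:3,3],d2["W"][:3,3]
    u,v=a-c1,b-c2;s=np.linalg.lstsq(np.c_[u,-v],c2-c1,rcond=None)[0];return (c1+s[0]*u+c2+s[1]*v)/2
for p1 in[(284.3,213),(322.9,294.4),(269.1,285)]:
    w=ray(d,p1,.008)[0];q=min(bx.tolist(),key=lambda q:np.linalg.norm(ray(c,q,.008)[0]-w));print(q,tri(d,p1,c,q).round(4))
for (u,v) in[(245,60),(323,90),(250,145),(200,100),(285,140),(285,128)]:
    print((u,v),np.nanmedian(P[v-2:v+3,u-2:u+3].reshape(-1,3),0).round(4))
```

```text
valid 0.9961904761904762
[[ 0.6309 -0.0384  0.008 ]
 [ 0.6732 -0.1303  0.008 ]
 [ 0.6151 -0.1191  0.008 ]] [ 0.65204921 -0.08433479  0.008     ] 78.91172715985915
[[251, 19], [253, 116], [315, 115], [317, 19]]
[251, 19] [ 0.6313 -0.0382  0.0085]
[315, 115] [ 0.6722 -0.1289  0.0105]
[253, 116] [ 0.6152 -0.1182  0.0098]
(245, 60) [ 0.6189 -0.0694  0.0076]
(323, 90) [ 0.6828 -0.1088  0.008 ]
(250, 145) [ 0.6064 -0.1437  0.0079]
(200, 100) [ 5.688e-01 -9.400e-02 -4.000e-04]
(285, 140) [ 0.6401 -0.1424  0.0418]
(285, 128) [ 0.6421 -0.1325  0.0403]
```

Scaled: 0.16 m / 0.6 = 0.2667, 0.11 m / 0.6 = 0.1833, -0.003 rad / 6.2832 = -0.0005.

Call:
nudge_tcp([
  [0.0667,0.0033,0,0,0.3],
  [0.1333,0.0077,0,-0.0005,0.3],
  [0.1807,0.0077,0.05,-0.0005,0.3],
  [0.1807,0.0077,0.1167,-0.0005,0.3],
  [0.1807,0.0077,0.1833,-0.0005,0.3],
  [0.1807,0.0077,0.25,-0.0005,0.3],
  [0.1807,0.0077,0.2667,-0.0005,0.3],
  [0.1807,0.0077,0.2667,-0.0005,0.3],
])

```text
t: 6.5
tcp_pos: [0.6538, -0.0742, 0.0909]
tool_rot: [0.775, 0.632, -0.001, -0.002]
force: [-0.1, -0.8, -0.6]
finger_gap: 0.691
gripper_force: 43.8
```

Run:
```python
from h import *
s=manip.sense();R=Rn.from_quat(s["tool_rot"]).as_matrix();print(R.round(4),s["tcp_pos"])
print("case ctr",(s["tcp_pos"]+R@[-.0107,.0003,.0206]).round(4))
```

```text
[[ 2.016e-01  9.795e-01 -4.100e-03]
 [ 9.795e-01 -2.016e-01  1.200e-03]
 [ 4.000e-04 -4.200e-03 -1.000e+00]] [ 0.65382391 -0.07417734  0.09086974]
case ctr [ 0.6519 -0.0847  0.0703]
```

Scaled: 0.0617 m / 0.6 = 0.1028, 0.058 m / 0.6 = 0.0967.

Call:
nudge_tcp([
  [0,0,0.0667,0,0.3],
  [0,0,0.0967,0,0.3],
  [0,0,0.1028,0,0.3],
  [0,0,0.1028,0,0.3],
  [0,0,0.1028,0,0.3],
])

```text
t: 7.0
tcp_pos: [0.6565, -0.0757, 0.0324]
tool_rot: [0.775, 0.631, 0.001, 0.001]
force: [0.5, 0.3, -0.8]
finger_gap: 0.69
gripper_force: 43.8
```

Call:
nudge_tcp([
  [0,0,0,0,0.85],
  [0,0,0,0,0.85],
  [0,0,0,0,0.85],
  [0,0,-0.05,0,0.85],
  [0,0,-0.1167,0,0.85],
  [0,0,-0.2,0,0.85],
  [-0.0833,0,-0.2833,0,0.85],
  [-0.1667,0,-0.3167,0,0.85],
  [-0.1667,0,-0.3167,0,0.85],
])

```text
t: 7.9
tcp_pos: [0.6359, -0.1768, 0.2247]
tool_rot: [0.776, 0.631, 0.001, 0.004]
force: [0.1, -0.6, -0.1]
finger_gap: 0.851
gripper_force: 0.0
```

Run:
```python
import pickle
from h import *
c=snap("wrist");save(c,"pics/w4.png");P=cloud(c)
pickle.dump({k:c[k] for k in("pixels","range_z","W","f","cx","cy")},open("w4.pkl","wb"))
m=((abs(P[...,2]-.022)<.005)&(abs(P[...,0]-.652)<.07)&(abs(P[...,1]+.084)<.07)).astype(np.uint8)
m=cv2.morphologyEx(m,cv2.MORPH_OPEN,np.ones((5,5)))
k=max(cv2.findContours(m,0,2)[0],key=cv2.contourArea);h=np.median(P[m>0][:,2]);print(h,cv2.minAreaRect((ray(c,k[:,0],h)[:,:2]*1000).astype(np.float32)))
```

```text
0.02176560211033987 ((654.531005859375, -85.82151794433594), (82.89813232421875, 60.20983123779297), 78.23284149169922)
```

View pics/w4.png

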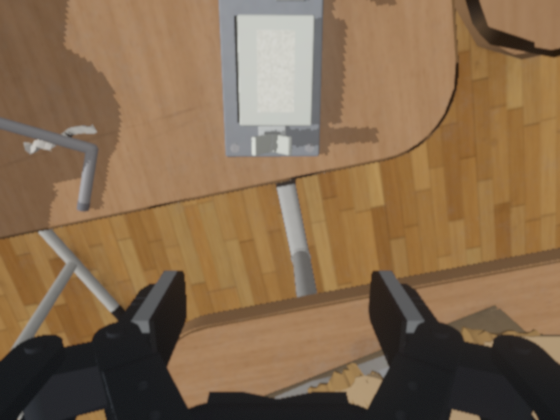

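The view shows the case on the bed at (238–313, 14–125), about 3 mm too far to the right, because the arm had not settled when I released. I'll regrip it and correct with settling rows.

Call:
nudge_tcp([
  [0,0,0,0,0.85],
  [0,0,0,0,0.85],
  [0,0,0,0,0.85],
])

```text
t: 8.25
tcp_pos: [0.6345, -0.1716, 0.2193]
tool_rot: [0.775, 0.632, -0.0, -0.001]
force: [-0.6, -0.2, 0.2]
finger_gap: 0.851
gripper_force: 0.0
```

Create rel.py:
```python
from h import *
import sys
def rel(target,yaw_x=None):
    s=manip.sense();R=Rn.from_quat(s["tool_rot"]).as_matrix()
    print("tcp",s["tcp_pos"].round(4),"d tool",(R.T@(np.array(target)-s["tcp_pos"])).round(4),"yawx",np.degrees(np.arctan2(R[1,0],R[0,0])).round(2),"tilt",R[:2,2].round(4),"q",s["q"].round(2))
if __name__=="__main__": rel([float(x) for x in sys.argv[1:4]])
```

```bash
python3 rel.py .6567 -.0753 .0295
```

Run:
```python
from h import *
c=snap("wrist");P=cloud(c)
m=((abs(P[...,2]-.022)<.005)&(abs(P[...,0]-.652)<.07)&(abs(P[...,1]+.084)<.07)).astype(np.uint8)
m=cv2.morphologyEx(m,cv2.MORPH_OPEN,np.ones((5,5)))
k=max(cv2.findContours(m,0,2)[0],key=cv2.contourArea);h=np.median(P[m>0][:,2]);print(h,cv2.minAreaRect((ray(c,k[:,0],h)[:,:2]*1000).astype(np.float32)))
# plate: grey, low-saturation region at z .008
hsv=cv2.cvtColor(c["pixels"],cv2.COLOR_RGB2HSV)
m=((hsv[...,1]<70)&(hsv[...,0]>95)&(hsv[...,0]<130)&(hsv[...,2]>70)&(abs(P[...,0]-.652)<.08)&(P[...,1]<.03)&(P[...,1]>-.2)&(abs(P[...,2]-.008)<.004)).astype(np.uint8)
k=cv2.convexHull(max(cv2.findContours(m,0,2)[0],key=cv2.contourArea));W=ray(c,k[:,0],.008)[:,:2]*1000;r=cv2.minAreaRect(W.astype(np.float32));print("plate",r)
a=np.radians(78.3);X=np.array([np.cos(a),np.sin(a)]);Y=np.array([-X[1],X[0]]);print("y ext",(W@Y).min(),(W@Y).max(),"x min",(W@X).min())
```

```text
tcp [ 0.6345 -0.1716  0.2193] d tool [0.0986 0.0029 0.1899] yawx 78.39 tilt [-0.0024  0.0015] q [-0.43  0.61  1.38  0.    1.16 -0.23]
0.021753870186078827 ((654.414306640625, -86.1071548461914), (83.25040435791016, 60.21891403198242), 78.38992309570312)
plate ((650.016845703125, -89.76087188720703), (126.96354675292969, 81.56665802001953), 78.4307632446289)
y ext -695.5901682601923 -613.8027090624961 x min -19.652567603078342
```

Run:
```python
import pickle
from h import *
a=np.radians(78.4);X=np.array([np.cos(a),np.sin(a)]);Y=np.array([-X[1],X[0]])
for f in("w3.pkl","w4.pkl"):
    c=pickle.load(open(f,"rb"));im=c["pixels"].astype(int)
    ctr=np.array([.6517,-.084])
    def prof(p0,p1,n=60):
        t=np.linspace(0,1,n)[:,None];w=p0+(p1-p0)*t;w=np.c_[w,np.full(n,.008)]
        q=(w-c["W"][:3,3])@c["W"][:3,:3];uv=q[:,:2]/q[:,2:]*c["f"]+[c["cx"],c["cy"]]
        return cv2.remap(c["pixels"],uv[:,0].astype(np.float32).reshape(1,-1),uv[:,1].astype(np.float32).reshape(1,-1),1)[0].astype(int)
    for y in(-.025,.022):
        print(f,"y",y);x=np.arange(-.078,-.034,.001);q=prof(ctr+x[0]*X+y*Y,ctr+x[-1]*X+y*Y,len(x));print([(int(round(a*1e3)),v.sum()//3) for a,v in zip(x,q)])
    y=np.arange(-.046,.047,.001);q=prof(ctr+y[0]*Y-.01*X,ctr+y[-1]*Y-.01*X,len(y));print("ycut",[(int(round(a*1e3)),v.sum()//3) for a,v in zip(y,q) if abs(a)>.026])
```

```text
w3.pkl y -0.025
[(-78, np.int64(125)), (-77, np.int64(125)), (-76, np.int64(125)), (-75, np.int64(125)), (-74, np.int64(124)), (-73, np.int64(124)), (-72, np.int64(124)), (-71, np.int64(127)), (-70, np.int64(132)), (-69, np.int64(136)), (-68, np.int64(137)), (-67, np.int64(137)), (-66, np.int64(138)), (-65, np.int64(137)), (-64, np.int64(134)), (-63, np.int64(125)), (-62, np.int64(114)), (-61, np.int64(104)), (-60, np.int64(102)), (-59, np.int64(101)), (-58, np.int64(101)), (-57, np.int64(101)), (-56, np.int64(101)), (-55, np.int64(101)), (-54, np.int64(101)), (-53, np.int64(101)), (-52, np.int64(100)), (-51, np.int64(101)), (-50, np.int64(103)), (-49, np.int64(112)), (-48, np.int64(125)), (-47, np.int64(134)), (-46, np.int64(136)), (-45, np.int64(136)), (-44, np.int64(135)), (-43, np.int64(129)), (-42, np.int64(107)), (-41, np.int64(71)), (-40, np.int64(48)), (-39, np.int64(45)), (-38, np.int64(44)), (-37, np.int64(44)), (-36, np.int64(44)), (-35, np.int64(44))]
w3.pkl y 0.022
[(-78, np.int64(127)), (-77, np.int64(127)), (-76, np.int64(127)), (-75, np.int64(127)), (-74, np.int64(126
[... 3882 characters left out ...]
, np.int64(111)), (-37, np.int64(110)), (-36, np.int64(110)), (-35, np.int64(112)), (-34, np.int64(137)), (-33, np.int64(173)), (-32, np.int64(191)), (-31, np.int64(196)), (-30, np.int64(197)), (-29, np.int64(197)), (-28, np.int64(197)), (-27, np.int64(197)), (26, np.int64(199)), (27, np.int64(199)), (28, np.int64(177)), (29, np.int64(123)), (30, np.int64(104)), (31, np.int64(131)), (32, np.int64(145)), (33, np.int64(148)), (34, np.int64(148)), (35, np.int64(148)), (36, np.int64(147)), (37, np.int64(147)), (38, np.int64(147)), (39, np.int64(147)), (40, np.int64(147)), (41, np.int64(148)), (42, np.int64(144)), (43, np.int64(137)), (44, np.int64(135)), (45, np.int64(134)), (46, np.int64(134))]
```

The manual's scale: shifts go in shares of 0.6 m and turns go in shares of 2 pi rad. Converting my numbers, 0.1899 m / 0.6 = 0.3165, 0.0986 m / 0.6 = 0.1643.

Call:
nudge_tcp([
  [0.0833,0.0048,0.0667,0,0.85],
  [0.1643,0.0048,0.1333,0,0.85],
  [0.1643,0.0048,0.2167,0,0.85],
  [0.1643,0.0048,0.2833,0,0.85],
  [0.1643,0.0048,0.3165,0,0.85],
  [0.1643,0.0048,0.3165,0,0.85],
  [0.1643,0.0048,0.3165,0,0.85],
  [0.1643,0.0048,0.3165,0,0.85],
  [0.1643,0.0048,0.3165,0,0.3],
  [0.1643,0.0048,0.3165,0,0.3],
  [0.1643,0.0048,0.3165,0,0.3],
  [0.1643,0.0048,0.3165,0,0.3],
])

```text
t: 9.5
tcp_pos: [0.6592, -0.0779, 0.0334]
tool_rot: [0.776, 0.631, 0.001, 0.002]
force: [-1.6, 0.2, 7.6]
finger_gap: 0.685
gripper_force: 43.6
```

```bash
python3 rel.py .6567 -.0753 .0295
```

```text
tcp [ 0.6592 -0.0779  0.0334] d tool [ 0.002  -0.003   0.0038] yawx 78.29 tilt [ 0.0039 -0.001 ] q [-0.29  0.86  1.46  0.    0.82 -0.08]
```

Call:
nudge_tcp([
  [0,0,0,0,0.3],
  [0,0,0,0,0.3],
])

```text
t: 9.7
tcp_pos: [0.6592, -0.0778, 0.0333]
tool_rot: [0.776, 0.631, 0.001, 0.002]
force: [-0.7, 0.4, 7.4]
finger_gap: 0.686
gripper_force: 43.6
```

```bash
python3 rel.py .6567 -.0753 .0295
```

```text
tcp [ 0.6592 -0.0778  0.0333] d tool [ 0.002  -0.003   0.0038] yawx 78.29 tilt [ 0.0039 -0.001 ] q [-0.29  0.86  1.46  0.    0.82 -0.08]
```

Call:
nudge_tcp([
  [0,0,-0.0067,0,0.3],
  [0,0,-0.0067,0,0.3],
  [0,0,-0.0067,0,0.3],
])

```text
t: 10.0
tcp_pos: [0.6577, -0.0774, 0.0349]
tool_rot: [0.775, 0.631, 0.0, 0.0]
force: [-0.7, -1.3, -0.3]
finger_gap: 0.683
gripper_force: 43.0
```

```bash
python3 rel.py .6567 -.0753 .0295
```

```text
tcp [ 0.6577 -0.0774  0.0349] d tool [ 0.0018 -0.0014  0.0054] yawx 78.3 tilt [ 0.0001 -0.    ] q [-0.29  0.86  1.46 -0.    0.82 -0.08]
```

Scaled: -0.005 m / 0.6 = -0.0083, -0.003 m / 0.6 = -0.005, 0.001 rad / 6.2832 = 0.0002.

Call:
nudge_tcp([
  [0,0,-0.0067,0,0.3],
  [0.0033,-0.005,-0.0067,0.0002,0.3],
  [0.0033,-0.0083,-0.0067,0.0002,0.3],
  [0.0033,-0.0083,-0.0067,0.0002,0.3],
  [0.0033,-0.0083,-0.0067,0.0002,0.3],
])

```text
t: 10.5
tcp_pos: [0.6532, -0.0742, 0.0386]
tool_rot: [0.776, 0.631, -0.0, -0.0]
force: [-0.2, -0.8, -1.0]
finger_gap: 0.688
gripper_force: 43.0
```

```bash
python3 rel.py .6531 -.0744 .0342
```

```text
tcp [ 0.6532 -0.0742  0.0386] d tool [-0.0002 -0.      0.0044] yawx 78.26 tilt [-0.0003  0.0001] q [-0.28  0.85  1.48 -0.    0.82 -0.08]
```

Scaled: -0.18 m / 0.6 = -0.3, 0.0045 m / 0.6 = 0.0075.

Call:
nudge_tcp([
  [0,0,0.0075,0,0.3],
  [0,0,0.0075,0,0.3],
  [0,0,0.0075,0,0.3],
  [0,0,0.007,0,0.85],
  [0,0,0.007,0,0.85],
  [0,0,0.007,0,0.85],
  [0,0,-0.05,0,0.85],
  [0,0,-0.1167,0,0.85],
  [0,0,-0.2,0,0.85],
  [-0.0667,0,-0.2667,0,0.85],
  [-0.15,-0.0333,-0.3,0,0.85],
  [-0.1667,-0.1167,-0.3,0,0.85],
  [-0.1667,-0.1667,-0.3,0,0.85],
  [-0.1667,-0.1667,-0.3,0,0.85],
  [-0.1667,-0.1667,-0.3,0,0.85],
  [-0.1667,-0.1667,-0.3,0,0.85],
])

```text
t: 12.1
tcp_pos: [0.5366, -0.1523, 0.2192]
tool_rot: [0.776, 0.631, 0.001, 0.001]
force: [0.4, -0.1, -0.2]
finger_gap: 0.849
gripper_force: 0.0
```

Create meas.py:
```python
from h import *
import pickle
a=np.radians(78.35);X=np.array([np.cos(a),np.sin(a)]);Y=np.array([-X[1],X[0]]);O=np.array([.6513,-.0832])
def car(p):
    p=np.asarray(p)-O;return np.array([p@X,p@Y])
def case(c,z0,name=""):
    P=cloud(c)
    m=((abs(P[...,2]-z0)<.005)&(abs(P[...,0]-.652)<.075)&(abs(P[...,1]+.084)<.075)).astype(np.uint8)
    m=cv2.morphologyEx(m,cv2.MORPH_OPEN,np.ones((5,5)))
    k=max(cv2.findContours(m,0,2)[0],key=cv2.contourArea);h=np.median(P[m>0][:,2])
    r=cv2.minAreaRect((ray(c,k[:,0],h)[:,:2]*1000).astype(np.float32));print(name,h.round(4),r,"carrier",(car(np.array(r[0])/1e3)*1e3).round(1))
def plate(c):
    P=cloud(c);hsv=cv2.cvtColor(c["pixels"],cv2.COLOR_RGB2HSV)
    m=((hsv[...,1]<70)&(hsv[...,0]>95)&(hsv[...,0]<130)&(hsv[...,2]>70)&(abs(P[...,0]-.652)<.08)&(P[...,1]<.03)&(P[...,1]>-.2)&(abs(P[...,2]-.008)<.004)).astype(np.uint8)
    k=max(cv2.findContours(m,0,2)[0],key=cv2.contourArea);W=ray(c,k[:,0],.008)[:,:2];q=np.array([car(w) for w in W])*1e3
    print("plate x",q[:,0].min().round(1),q[:,0].max().round(1),"y",q[:,1].min().round(1),q[:,1].max().round(1))
```

Run:
```python
from meas import *
c=snap("wrist");save(c,"pics/w5.png");case(c,.022);plate(c)
pickle.dump({k:c[k] for k in("pixels","range_z","W","f","cx","cy")},open("w5.pkl","wb"))
```

```bash
python3 rel.py .35 .28 .25
```

```text
 0.0217 ((650.2349853515625, -83.00926208496094), (83.58799743652344, 60.801334381103516), 77.81025695800781) carrier [-0.   1.1]
plate x -70.7 55.4 y -40.3 42.0
tcp [ 0.5367 -0.1522  0.219 ] d tool [ 0.3853 -0.2705 -0.0318] yawx 78.29 tilt [ 0.0021 -0.001 ] q [-0.48  0.48  1.64  0.    1.02 -0.27]
```

View pics/w5.png

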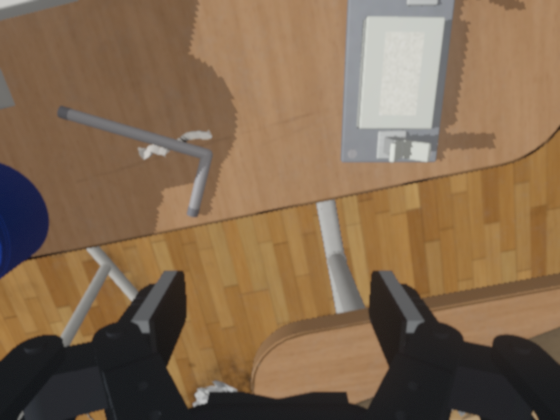

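The case is now on the bed, within about 1 mm. The whole bar is visible, with its straight end at (60,111), corner at (208,155) and hook end at (193,212). I'll measure it now while it is in view.

Create bar.py:
```python
from meas import *
def barfit(c,roi,zc,lo,hi,hsvtest=True):
    P=cloud(c);m=np.zeros(P.shape[:2],bool);y0,y1,x0,x1=roi;m[y0:y1,x0:x1]=1
    m&=(P[...,2]>lo)&(P[...,2]<hi)
    if hsvtest:
        h=cv2.cvtColor(c["pixels"],cv2.COLOR_RGB2HSV);m&=(h[...,2]<165)
    m=m.astype(np.uint8);n,l,st,_=cv2.connectedComponentsWithStats(m);i=1+np.argmax(st[1:,4]);m=l==i
    vu=np.argwhere(m)[:,::-1];W=ray(c,vu,zc)[:,:2]
    print("px",m.sum(),"z med/95",np.percentile(P[m][:,2],[50,95]).round(4))
    return W,m
def fitL(W,x0):
    # straight limb = PCA of inliers, then hook line
    d=cv2.fitLine((W*1000).astype(np.float32),cv2.DIST_HUBER,0,.01,.01).ravel()
    u,p=d[:2],d[2:]
    for _ in range(8):
        n=np.array([-u[1],u[0]]);s=abs((W*1000-p)@n)<7
        d=cv2.fitLine((W[s]*1000).astype(np.float32),cv2.DIST_L2,0,.01,.01).ravel();u,p=d[:2],d[2:]
    if u@x0<0:u=-u
    n=np.array([-u[1],u[0]]);q=np.c_[(W*1000-p)@u,(W*1000-p)@n]
    st=q[abs(q[:,1])<7];hk=q[q[:,1]<-12]
    yaw=np.degrees(np.arctan2(u[1],u[0]));hx=np.median(hk[:,0]);
    g=cv2.fitLine(hk.astype(np.float32),2,0,.01,.01).ravel();hx0=g[2]-g[3]*g[0]/g[1]
    print("yaw",yaw.round(2),"straight from",st[:,0].min().round(1),"hook x",hx.round(1),"hook x at y0",hx0.round(1),"hook end",hk[:,1].min().round(1),"hook dir",g[:2].round(3))
    o=p+u*(hx0-64);print("origin",o.round(1));return o/1e3,yaw
```

Run:
```python
from bar import *
c=pickle.load(open("w5.pkl","rb"))
W,m=barfit(c,(95,225,45,225),.007,.005,.016)
fitL(W,np.array([1,-.1]))
P=cloud(c)
for u,v in[(195,135),(152,152),(140,134)]:print((u,v),P[v,u].round(4))
# two views height of corner
d=pickle.load(open("w3.pkl","rb"))
def tri(d1,p1,d2,p2):
    a,b=ray(d1,p1,0)[0],ray(d2,p2,0)[0];c1,c2=d1["W"][:3,3],d2["W"][:3,3]
    u,v=a-c1,b-c2;s=np.linalg.lstsq(np.c_[u,-v],c2-c1,rcond=None)[0];return (c1+s[0]*u+c2+s[1]*v)/2
print("corner two views",tri(c,(208,155),d,(118,143)),"hook end",tri(c,(193,212),d,(108,197)))
```

```text
px 2336 z med/95 [0.009  0.0106]
yaw -28.55 straight from -67.2 hook x 64.3 hook x at y0 63.7 hook end -59.5 hook dir [ 0.012 -1.   ]
origin [425.4 -84.7]
(195, 135) [ 0.475  -0.097   0.0039]
(152, 152) [ 0.4331 -0.1038  0.0018]
(140, 134) [ 0.4306 -0.0863  0.0104]
corner two views [ 0.48146393 -0.11638404  0.00306635] hook end [ 0.45379879 -0.16553857  0.0019693 ]
```

Scaled: 0.3853 m / 0.6 = 0.6422, -0.2705 m / 0.6 = -0.4508, -1.164 rad / 6.2832 = -0.1853.

Call:
nudge_tcp([
  [0.6422,-0.4508,-0.053,-0.1853,0.85],
  [0.6422,-0.4508,-0.053,-0.1853,0.85],
  [0.6422,-0.4508,-0.053,-0.1853,0.85],
  [0.6422,-0.4508,-0.053,-0.1853,0.85],
  [0.6422,-0.4508,-0.053,-0.1853,0.85],
  [0.6422,-0.4508,-0.053,-0.1853,0.85],
  [0.6422,-0.4508,-0.053,-0.1853,0.85],
  [0.6422,-0.4508,-0.053,-0.1853,0.85],
  [0.6422,-0.4508,-0.053,-0.1853,0.85],
  [0.6422,-0.4508,-0.053,-0.1853,0.85],
  [0.6422,-0.4508,-0.053,-0.1853,0.85],
  [0.6422,-0.4508,-0.053,-0.1853,0.85],
  [0.6422,-0.4508,-0.053,-0.1853,0.85],
  [0.6422,-0.4508,-0.053,-0.1853,0.85],
])

```text
t: 13.55
tcp_pos: [0.3494, 0.2796, 0.2504]
tool_rot: [0.302, 0.953, -0.0, -0.0]
force: [0.2, 0.1, -0.8]
finger_gap: 0.849
gripper_force: 0.0
```

Create low.py:
```python
from meas import *
c=snap("wrist");P=cloud(c);z=P[...,2]
m=((z>.076)&(z<.090)&(abs(P[...,0]-.36)<.08)&(abs(P[...,1]-.278)<.06)).astype(np.uint8)
m=cv2.morphologyEx(m,cv2.MORPH_OPEN,np.ones((5,5)))
k=max(cv2.findContours(m,0,2)[0],key=cv2.contourArea);h=np.median(z[m>0])
r=cv2.minAreaRect((ray(c,k[:,0],h)[:,:2]*1000).astype(np.float32));print(h,r,k[:,0].min(0),k[:,0].max(0))
```

```bash
python3 low.py; python3 rel.py .354 .28 .08
```

```text
0.08196615588542017 ((353.7722473144531, 275.78070068359375), (60.01275634765625, 84.27396392822266), 50.4813232421875) [237 146] [319 253]
tcp [0.3494 0.2796 0.2504] d tool [-0.0036  0.003   0.1704] yawx 144.83 tilt [-0.0002 -0.0002] q [ 0.42  0.29  1.86 -0.    0.98 -0.53]
```

Scaled: 0.1544 m / 0.6 = 0.2573, 0.0022 m / 0.6 = 0.0037, 0.0756 rad / 6.2832 = 0.012.

Call:
nudge_tcp([
  [0.0037,0,0.0833,0.012,0.85],
  [0.0037,0,0.1667,0.012,0.85],
  [0.0037,0,0.2167,0.012,0.85],
  [0.0037,0,0.25,0.012,0.85],
  [0.0037,0,0.2573,0.012,0.85],
  [0.0037,0,0.2573,0.012,0.85],
  [0.0037,0,0.2573,0.012,0.85],
])

```text
t: 14.3
tcp_pos: [0.3478, 0.2817, 0.0969]
tool_rot: [0.337, 0.941, 0.001, 0.001]
force: [0.6, -0.1, 0.0]
finger_gap: 0.849
gripper_force: 0.0
```

```bash
python3 rel.py .3476 .2809 .096
```

```text
tcp [0.3478 0.2817 0.0969] d tool [-0.0004 -0.0007  0.0009] yawx 140.58 tilt [0.0017 0.0008] q [ 0.43  0.58  2.   -0.    0.55 -0.45]
```

Scaled: -0.155 m / 0.6 = -0.2583, -0.13 m / 0.6 = -0.2167.

Call:
nudge_tcp([
  [0,0,0,0,0.3],
  [0,0,0,0,0.3],
  [0,0,0,0,0.3],
  [0,0,0,0,0.3],
  [0,0,-0.05,0,0.3],
  [0,0,-0.1333,0,0.3],
  [0,0,-0.2167,0,0.3],
  [0,0,-0.2583,0,0.3],
  [0,0,-0.2583,0,0.3],
  [0,0,-0.2583,0,0.3],
  [0,0,-0.2583,0,0.3],
])

```text
t: 15.4
tcp_pos: [0.3457, 0.2812, 0.2501]
tool_rot: [0.337, 0.942, -0.001, -0.001]
force: [-0.1, -0.4, -0.8]
finger_gap: 0.674
gripper_force: 43.0
```

Create held.py:
```python
from h import *
c=snap("wrist");T=np.array(c["hand_eye"]);z=c["range_z"];v,u=np.indices(z.shape)
p=np.stack([(u-c["cx"])/c["f"]*z,(v-c["cy"])/c["f"]*z,z],-1)@T[:3,:3].T+T[:3,3]
h=np.nanmedian(p[260:370,225:330,2]);m=(abs(p[...,2]-h)<.005)&(z>0);m[:,:195]=0;m[:,362:]=0;m[:180]=0;m[390:]=0
e=[p[np.where(m[:,k])[0][0],k,:2] for k in range(215,345,5)];e=np.array(e)
print("top z",h.round(4),"front x",np.median(e[:,0]).round(4),"slope",np.polyfit(e[:,1],e[:,0],1)[0].round(4))
w=[np.where(m[r])[0] for r in range(235,330,6)];print("y",np.median([p[235+6*i,a[0],1] for i,a in enumerate(w)]).round(4),np.median([p[235+6*i,a[-1],1] for i,a in enumerate(w)]).round(4))
```

```bash
python3 held.py; python3 rel.py .65 -.08 .2
```

```text
top z 0.0161 front x 0.0327 slope -0.0066
y -0.0288 0.0294
tcp [0.3458 0.2812 0.2498] d tool [-0.4644 -0.0859  0.0494] yawx 140.61 tilt [-0.0031 -0.0014] q [ 0.43  0.29  1.87 -0.    0.99 -0.45]
```

Scaled: -0.4628 m / 0.6 = -0.7713, -0.0796 m / 0.6 = -0.1327, 1.089 rad / 6.2832 = 0.1733.

Call:
nudge_tcp([
  [-0.7713,-0.1327,0,0.1733,0.3],
  [-0.7713,-0.1327,0,0.1733,0.3],
  [-0.7713,-0.1327,0,0.1733,0.3],
  [-0.7713,-0.1327,0,0.1733,0.3],
  [-0.7713,-0.1327,0,0.1733,0.3],
  [-0.7713,-0.1327,0,0.1733,0.3],
  [-0.7713,-0.1327,0,0.1733,0.3],
  [-0.7713,-0.1327,0,0.1733,0.3],
  [-0.7713,-0.1327,0,0.1733,0.3],
  [-0.7713,-0.1327,0,0.1733,0.3],
  [-0.7713,-0.1327,0,0.1733,0.3],
  [-0.7713,-0.1327,0.0667,0.1733,0.3],
  [-0.7713,-0.1327,0.15,0.1733,0.3],
  [-0.7713,-0.1327,0.2167,0.1733,0.3],
  [-0.7713,-0.1327,0.25,0.1733,0.3],
  [-0.7713,-0.1327,0.25,0.1733,0.3],
  [-0.7713,-0.1327,0.25,0.1733,0.3],
  [-0.7713,-0.1327,0.25,0.1733,0.3],
])

```text
t: 17.25
tcp_pos: [0.6549, -0.0733, 0.1026]
tool_rot: [0.776, 0.631, 0.001, 0.001]
force: [-0.3, 0.0, -1.0]
finger_gap: 0.672
gripper_force: 43.1
```

```bash
python3 rel.py .6529 -.0741 .0525
```

```text
tcp [ 0.6549 -0.0733  0.1026] d tool [-0.0012 -0.0019  0.0501] yawx 78.25 tilt [ 0.0024 -0.0006] q [-0.28  0.75  1.46  0.    0.93 -0.08]
```

Scaled: 0.045 m / 0.6 = 0.075, 0.03 m / 0.6 = 0.05.

Call:
nudge_tcp([
  [-0.002,-0.0032,0.05,0,0.3],
  [-0.002,-0.0032,0.075,0,0.3],
  [-0.002,-0.0032,0.075,0,0.3],
  [-0.002,-0.0032,0.075,0,0.3],
  [-0.002,-0.0032,0.075,0,0.3],
])

```text
t: 17.75
tcp_pos: [0.6529, -0.0745, 0.0574]
tool_rot: [0.776, 0.631, 0.001, 0.001]
force: [-1.1, -0.7, -1.8]
finger_gap: 0.67
gripper_force: 43.1
```

```bash
python3 rel.py .6529 -.0741 .0525
```

```text
tcp [ 0.6529 -0.0745  0.0574] d tool [ 0.0004 -0.0001  0.0049] yawx 78.22 tilt [ 0.0024 -0.0007] q [-0.28  0.82  1.48  0.    0.85 -0.08]
```

Scaled: 0.0048 m / 0.6 = 0.008, 0.0004 m / 0.6 = 0.0007.

Call:
nudge_tcp([
  [0.0007,0,0.008,0,0.3],
  [0.0007,0,0.008,0,0.3],
  [0.0007,0,0.008,0,0.3],
])

```text
t: 18.05
tcp_pos: [0.6528, -0.074, 0.0519]
tool_rot: [0.776, 0.631, 0.001, 0.001]
force: [0.3, 0.2, 1.7]
finger_gap: 0.667
gripper_force: 43.4
```

Call:
nudge_tcp([
  [0,0,0,0,0.85],
  [0,0,0,0,0.85],
  [0,0,0,0,0.85],
  [0,0,-0.05,0,0.85],
  [0,0,-0.1167,0,0.85],
  [0,0,-0.2,0,0.85],
  [-0.0667,0,-0.2667,0,0.85],
  [-0.15,-0.0333,-0.2667,0,0.85],
  [-0.1667,-0.1167,-0.2667,0,0.85],
  [-0.1667,-0.1667,-0.2667,0,0.85],
  [-0.1667,-0.1667,-0.2667,0,0.85],
  [-0.1667,-0.1667,-0.2667,0,0.85],
  [-0.1667,-0.1667,-0.2667,0,0.85],
])

```text
t: 19.35
tcp_pos: [0.5352, -0.1518, 0.2117]
tool_rot: [0.776, 0.631, 0.001, 0.001]
force: [0.8, -0.3, -0.5]
finger_gap: 0.847
gripper_force: 0.0
```

Run:
```python
from bar import *
c=snap("wrist");save(c,"pics/w6.png");case(c,.036);plate(c)
pickle.dump({k:c[k] for k in("pixels","range_z","W","f","cx","cy")},open("w6.pkl","wb"))
W,m=barfit(c,(80,240,30,240),.007,.005,.016);fitL(W,np.array([1,-.1]))
```

```bash
python3 rel.py .4394 -.0923 .1
```

```text
 0.0358 ((649.8323364257812, -82.89788818359375), (83.23025512695312, 60.61141586303711), 78.07069396972656) carrier [-0.   1.5]
plate x -70.9 54.0 y -40.2 42.1
px 2444 z med/95 [0.009  0.0106]
yaw -28.56 straight from -67.0 hook x 64.6 hook x at y0 64.0 hook end -59.4 hook dir [ 0.009 -1.   ]
origin [425.5 -84.7]
tcp [ 0.5353 -0.1517  0.2116] d tool [ 0.0387 -0.1062  0.1113] yawx 78.25 tilt [ 0.0019 -0.0009] q [-0.48  0.49  1.65  0.    1.   -0.27]
```

View pics/w6.png

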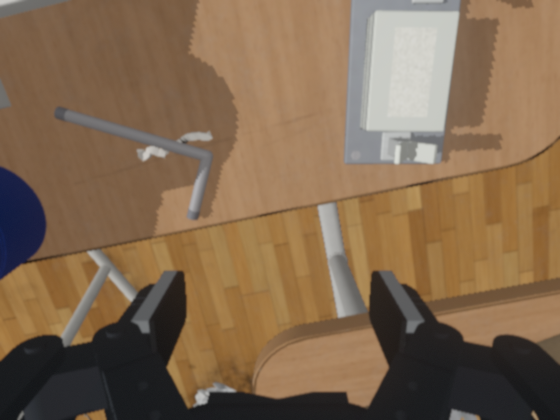

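The view shows both cases stacked in line at (368–458, 10–132). The bar is undisturbed, with small white scraps beside it at (152,152) and (195,136). I'll locate the scraps in the bar frame to choose the grip point.

Run:
```python
from bar import *
c=pickle.load(open("w6.pkl","rb"));P=cloud(c);h=cv2.cvtColor(c["pixels"],cv2.COLOR_RGB2HSV)
a=np.radians(-28.56);u=np.array([np.cos(a),np.sin(a)]);n=np.array([-u[1],u[0]])
m=np.zeros((420,560),np.uint8);m[120:170,130:225]=(h[120:170,130:225,1]<60)&(h[120:170,130:225,2]>150)
k,l,st,_=cv2.connectedComponentsWithStats(m)
for i in range(1,k):
    if st[i,4]<12:continue
    q=(P[l==i][:,:2]-[.4255,-.0847])*1e3;z=P[l==i][:,2]*1e3
    print(st[i],"x",(q@u).min().round(),(q@u).max().round(),"y",(q@n).min().round(),(q@n).max().round(),"z",np.percentile(z,[50,95,100]).round(1))
```

```text
[182 132  30   9 191] x 39.0 62.0 y 8.0 19.0 z [2.5 5.  5.9]
[137 146  29  15 233] x 4.0 28.0 y -21.0 -6.0 z [3.1 5.2 6.4]
```

Run:
```python
from bar import *
c=pickle.load(open("w6.pkl","rb"));P=np.vstack([cloud(c).reshape(-1,3),cloud(snap("side")).reshape(-1,3),cloud(snap("scene")).reshape(-1,3)])
P=P[(P[:,2]>.035)&(P[:,2]<.19)];g=np.array([.4176,-.0804])
d=P[:,:2]-g;r=np.hypot(*d.T);t=np.degrees(np.arctan2(d[:,1],d[:,0]))
for a in range(-180,180,20):
    s=(t>=a)&(t<a+20)
    if s.any():
        i=np.argmin(np.where(s,r,9));print(a,r[i].round(3),P[i].round(3),s.sum())
w=snap("wrist");T=np.array(w["hand_eye"]);z=w["range_z"];v,u=np.indices(z.shape)
p=np.stack([(u-w["cx"])/w["f"]*z,(v-w["cy"])/w["f"]*z,z],-1)@T[:3,:3].T+T[:3,3]
f=(z>0)&(z<.22)&(v>255);print("finger max tool z",np.percentile(p[f][:,2],[90,99,99.9]).round(4))
```

```bash
python3 rel.py .4176 -.0804 .12
```

```text
-180 0.099 [ 0.322 -0.106  0.072] 758
-160 0.099 [ 0.325 -0.115  0.046] 2438
-140 0.148 [ 0.305 -0.176  0.062] 3
-120 1.378 [ 0.132 -1.429  0.187] 1854
-100 1.338 [ 0.425 -1.418  0.178] 3207
-80 0.259 [ 0.537 -0.31   0.158] 6415
-60 0.266 [ 0.556 -0.307  0.155] 10470
-40 0.309 [ 0.655 -0.278  0.148] 9831
-20 0.196 [ 0.612 -0.108  0.038] 14127
0 0.202 [ 0.619 -0.073  0.035] 11857
20 0.15 [0.536 0.013 0.045] 6024
40 0.152 [0.533 0.018 0.037] 9200
60 0.168 [0.501 0.065 0.048] 25479
80 0.145 [0.393 0.063 0.088] 19177
100 0.132 [0.387 0.048 0.087] 8051
120 0.133 [0.347 0.033 0.087] 3083
140 0.1 [ 0.327 -0.038  0.049] 1391
160 0.116 [ 0.309 -0.041  0.048] 5621
finger max tool z [-0.0121  0.0083  0.0128]
tcp [ 0.5347 -0.1514  0.2112] d tool [ 0.0457 -0.1292  0.0911] yawx 78.27 tilt [ 0.0006 -0.0003] q [-0.48  0.49  1.65 -0.    1.   -0.27]
```

Scaled: -0.1292 m / 0.6 = -0.2153, 0.0911 m / 0.6 = 0.1518, 1.864 rad / 6.2832 = 0.2967.

Call:
nudge_tcp([
  [0.0762,-0.2153,0.1518,0.2967,0.4],
  [0.0762,-0.2153,0.1518,0.2967,0.4],
  [0.0762,-0.2153,0.1518,0.2967,0.4],
  [0.0762,-0.2153,0.1518,0.2967,0.4],
  [0.0762,-0.2153,0.1518,0.2967,0.4],
  [0.0762,-0.2153,0.1518,0.2967,0.4],
  [0.0762,-0.2153,0.1518,0.2967,0.4],
  [0.0762,-0.2153,0.1518,0.2967,0.4],
  [0.0762,-0.2153,0.1518,0.2967,0.4],
  [0.0762,-0.2153,0.1518,0.2967,0.4],
  [0.0762,-0.2153,0.1518,0.2967,0.4],
  [0.0762,-0.2153,0.1518,0.2967,0.4],
  [0.0762,-0.2153,0.1518,0.2967,0.4],
  [0.0762,-0.2153,0.1518,0.2967,0.4],
  [0.0762,-0.2153,0.1518,0.2967,0.4],
  [0.0762,-0.2153,0.1518,0.2967,0.4],
  [0.0762,-0.2153,0.1518,0.2967,0.4],
])

```text
t: 21.25
tcp_pos: [0.4167, -0.0803, 0.1202]
tool_rot: [0.969, -0.246, 0.0, 0.0]
force: [0.5, 0.0, -0.8]
finger_gap: 0.4
gripper_force: 0.0
```

```bash
python3 rel.py .4176 -.0804 .04
```

Run:
```python
from bar import *
c=snap("wrist");P=cloud(c)
im=c["pixels"].copy();cv2.imwrite("pics/w7.png",im[:,:,::-1])
W,m=barfit(c,(0,420,0,560),.007,.005,.014)
s=manip.sense();R=Rn.from_quat(s["tool_rot"]).as_matrix()
L=(W-s["tcp_pos"][:2])@R[:2,:2];print("tool ext",L.min(0).round(3),L.max(0).round(3))
q=L[(L[:,0]>.02)&(L[:,0]<.06)&(abs(L[:,1])<.02)];print(len(q),"limb line y=a x+b",np.polyfit(q[:,0],q[:,1],1).round(4))
```

```text
tcp [ 0.4167 -0.0803  0.1202] d tool [ 0.0009 -0.0003  0.0802] yawx -28.54 tilt [ 0.0001 -0.    ] q [-0.45  0.52  2.05 -0.    0.58  1.61]
px 3984 z med/95 [0.009  0.0105]
tool ext [-0.056 -0.005] [0.079 0.059]
1014 limb line y=a x+b [-0.0112  0.0005]
```

Scaled: 0.08 m / 0.6 = 0.1333, 0.04 m / 0.6 = 0.0667.

Call:
nudge_tcp([
  [0.0015,0.0005,0.0667,0,0.4],
  [0.0015,0.0005,0.1167,0,0.4],
  [0.0015,0.0005,0.1333,0,0.4],
  [0.0015,0.0005,0.1333,0,0.4],
  [0.0015,0.0005,0.1333,0,0.4],
], grip_n=100)

```text
t: 21.8
tcp_pos: [0.4174, -0.081, 0.0407]
tool_rot: [0.969, -0.247, 0.0, 0.0]
force: [-0.1, 0.0, 0.1]
finger_gap: 0.397
gripper_force: 0.0
```

Call:
nudge_tcp([
  [0,0,0.0083,0,0.4],
  [0,0,0.0133,0,0.4],
  [0,0,0.0133,0,0.4],
  [0,0,0.0133,0,0.4],
])

```text
t: 22.2
tcp_pos: [0.4173, -0.081, 0.0325]
tool_rot: [0.969, -0.247, 0.0, 0.0]
force: [-0.2, -0.0, 0.2]
finger_gap: 0.399
gripper_force: 0.0
```

```bash
python3 rel.py .4176 -.0804 .025
```

```text
tcp [ 0.4173 -0.081   0.0325] d tool [-0.     -0.0006  0.0075] yawx -28.58 tilt [ 0.0005 -0.0002] q [-0.46  0.72  2.08  0.    0.33  1.61]
```

Scaled: 0.007 m / 0.6 = 0.0117, 0.004 m / 0.6 = 0.0067.

Call:
nudge_tcp([
  [0,0,0.0067,0,0.4],
  [0,0,0.0117,0,0.4],
  [0,0,0.0117,0,0.4],
  [0,0,0.0117,0,0.4],
])

```text
t: 22.6
tcp_pos: [0.4171, -0.0809, 0.025]
tool_rot: [0.969, -0.247, -0.0, -0.0]
force: [0.5, 0.5, 0.1]
finger_gap: 0.398
gripper_force: 0.0
```

Call:
nudge_tcp([
  [0,0,0,0,0],
  [0,0,0,0,0],
  [0,0,0,0,0],
  [0,0,0,0,0],
  [0,0,0,0,0],
], grip_n=100)

```text
t: 23.1
tcp_pos: [0.4172, -0.0809, 0.0256]
tool_rot: [0.969, -0.247, 0.0, 0.0]
force: [-1.7, -0.0, 4.9]
finger_gap: 0.057
gripper_force: 98.6
```

```bash
python3 rel.py .4176 -.0804 .025
```

```text
tcp [ 0.4172 -0.0809  0.0256] d tool [ 0.0001 -0.0006  0.0006] yawx -28.57 tilt [ 0.0003 -0.0002] q [-0.46  0.74  2.08 -0.    0.32  1.61]
```

Scaled: -0.195 m / 0.6 = -0.325, -0.12 m / 0.6 = -0.2.

Call:
nudge_tcp([
  [0,0,-0.0167,0,0],
  [0,0,-0.05,0,0],
  [0,0,-0.1167,0,0],
  [0,0,-0.2,0,0],
  [0,0,-0.2833,0,0],
  [0,0,-0.325,0,0],
  [0,0,-0.325,0,0],
  [0,0,-0.325,0,0],
  [0,0,-0.325,0,0],
])

```text
t: 24.0
tcp_pos: [0.4159, -0.0803, 0.219]
tool_rot: [0.969, -0.247, -0.002, -0.0]
force: [-0.8, 0.6, -0.7]
finger_gap: 0.06
gripper_force: 98.5
```

Create hb.py:
```python
from h import *
from scipy.stats import linregress
c=snap("wrist");s=manip.sense();T=np.array(c["hand_eye"]);z=c["range_z"];v,u=np.indices(z.shape)
p=np.stack([(u-c["cx"])/c["f"]*z,(v-c["cy"])/c["f"]*z,z],-1)@T[:3,:3].T+T[:3,3]
m=(z>0)&(p[...,2]<.06)&(p[...,2]>-.02)&(p[...,0]>.018)
m=m.astype(np.uint8);n,l,st,_=cv2.connectedComponentsWithStats(m)
q=p[(m>0)];a=q[(abs(q[:,1])<.012)&(q[:,0]<.065)];h=q[(q[:,1]>.012)&(q[:,1]<.07)&(q[:,0]>.05)]
print(len(a),len(h))
print("limb y(x)",linregress(a[:,0],a[:,1])[:2],"z top(x)",linregress(a[:,0],a[:,2])[:2])
print("hook x(y)",linregress(h[:,1],h[:,0])[:2],"z(y)",linregress(h[:,1],h[:,2])[:2],"end",np.percentile(h[:,1],99.5))
save(c,"pics/hb.png")
```

```bash
python3 hb.py; python3 rel.py .65 -.08 .2
```

```text
3223 3857
limb y(x) (np.float64(-0.0010292359589304443), np.float64(-0.00025033122156260036)) z top(x) (np.float64(0.007823188444980742), np.float64(0.016792442044820728))
hook x(y) (np.float64(0.011223242714341795), np.float64(0.07224159446000039)) z(y) (np.float64(-0.002125030142405918), np.float64(0.017356183381565252)) end 0.057842516216449175
tcp [ 0.416  -0.0804  0.2187] d tool [ 0.2054 -0.1123  0.0179] yawx -28.59 tilt [-0.0038  0.0018] q [-0.46  0.32  1.95 -0.    0.88  1.61]
```

View pics/hb.png

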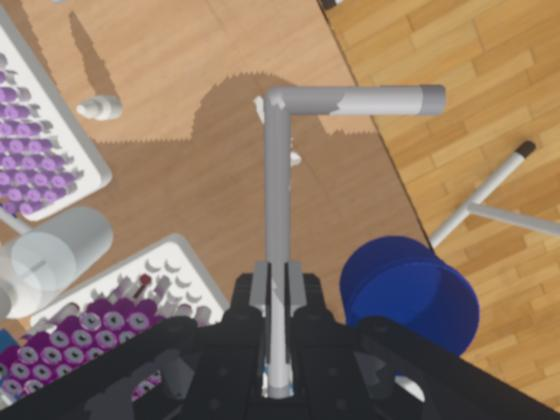

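The picture shows the bar held level along the tool's axis, with its corner at (278,98) and hook end at (440,98). I'll fly it over the carrier and turn it.

Scaled: 0.2104 m / 0.6 = 0.3507, -0.1021 m / 0.6 = -0.1702, -1.867 rad / 6.2832 = -0.2971.

Call:
nudge_tcp([
  [0.3507,-0.1702,-0.0167,-0.2971,0],
  [0.3507,-0.1702,-0.0167,-0.2971,0],
  [0.3507,-0.1702,-0.0167,-0.2971,0],
  [0.3507,-0.1702,-0.0167,-0.2971,0],
  [0.3507,-0.1702,-0.0167,-0.2971,0],
  [0.3507,-0.1702,-0.0167,-0.2971,0],
  [0.3507,-0.1702,-0.0167,-0.2971,0],
  [0.3507,-0.1702,-0.0167,-0.2971,0],
  [0.3507,-0.1702,-0.0167,-0.2971,0],
  [0.3507,-0.1702,-0.0167,-0.2971,0],
  [0.3507,-0.1702,-0.0167,-0.2971,0],
  [0.3507,-0.1702,-0.0167,-0.2971,0],
  [0.3507,-0.1702,-0.0167,-0.2971,0],
  [0.3507,-0.1702,0.0667,-0.2971,0],
  [0.3507,-0.1702,0.1167,-0.2971,0],
  [0.3507,-0.1702,0.15,-0.2971,0],
  [0.3507,-0.1702,0.15,-0.2971,0],
  [0.3507,-0.1702,0.15,-0.2971,0],
  [0.3507,-0.1702,0.15,-0.2971,0],
])

```text
t: 25.95
tcp_pos: [0.6516, -0.0922, 0.1308]
tool_rot: [0.775, 0.632, 0.0, 0.001]
force: [-0.1, 0.1, -1.4]
finger_gap: 0.056
gripper_force: 98.6
```

```bash
python3 rel.py .6496 -.0914 .0712; python3 hb.py
```

Create hr.py:
```python
from h import *
c=snap("wrist");P=cloud(c);a=np.radians(78.35);X=np.array([np.cos(a),np.sin(a)]);Y=np.array([-X[1],X[0]])
q=np.c_[(P[...,:2].reshape(-1,2)-[.6513,-.0832])@np.c_[X,Y]*1e3,P[...,2].ravel()*1e3];q=q[np.isfinite(q[:,2])]
for n,s in(("hook rest",(q[:,0]>48)&(q[:,0]<82)&(q[:,1]>-32)&(q[:,1]<2)&(q[:,2]>54)&(q[:,2]<63)),):
    r=q[s];print(n,len(r),np.percentile(r,[1,50,99],0).round(1).tolist() if len(r) else "")
save(c,"pics/hr.png")
```

```bash
python3 hr.py
```

```text
tcp [ 0.6516 -0.0922  0.1308] d tool [ 0.0004 -0.0022  0.0596] yawx 78.39 tilt [ 0.0014 -0.0005] q [-0.31  0.72  1.44 -0.    0.98 -0.11]
3180 3857
limb y(x) (np.float64(-0.009005476643485005), np.float64(3.62145944596322e-05)) z top(x) (np.float64(0.00453713453885698), np.float64(0.016937494428222264))
hook x(y) (np.float64(0.0064021215053350145), np.float64(0.07283779858485447)) z(y) (np.float64(-0.002173278072552377), np.float64(0.017452014406638926)) end 0.05784795120370584
hook rest 831 [[48.6, -21.7, 54.1], [72.1, -15.0, 58.7], [78.3, -8.3, 61.2]]
```

View pics/hr.png

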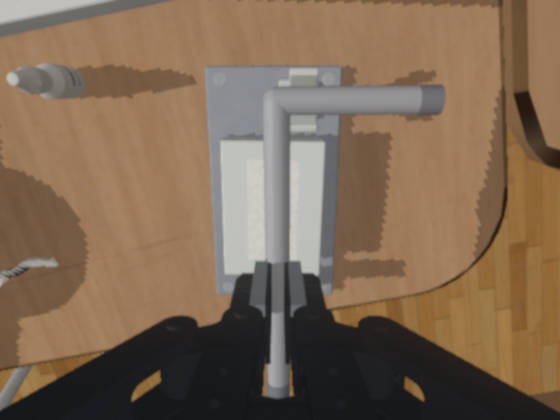

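The picture shows the bar above the carrier. The hook lies over the hook rest at (305,100), and both cases are square on the bed. I'll correct by 2 mm and lower it.

Scaled: 0.038 m / 0.6 = 0.0633, -0.0022 m / 0.6 = -0.0037.

Call:
nudge_tcp([
  [0,-0.0037,0.0333,0,0],
  [0,-0.0037,0.0633,0,0],
  [0,-0.0037,0.0633,0,0],
  [0,-0.0037,0.0633,0,0],
  [0,-0.0037,0.0633,0,0],
])

```text
t: 26.55
tcp_pos: [0.6497, -0.0918, 0.0938]
tool_rot: [0.775, 0.632, 0.001, 0.001]
force: [0.5, -0.4, -1.7]
finger_gap: 0.059
gripper_force: 98.6
```

```bash
python3 rel.py .6496 -.0914 .0712
```

```text
tcp [ 0.6497 -0.0918  0.0938] d tool [ 0.0004 -0.0003  0.0226] yawx 78.4 tilt [ 0.0028 -0.0009] q [-0.31  0.76  1.47  0.    0.91 -0.11]
```

Scaled: 0.019 m / 0.6 = 0.0317, 0.018 m / 0.6 = 0.03.

Call:
nudge_tcp([
  [0.0007,-0.0005,0.0133,0,0],
  [0.0007,-0.0005,0.0233,0,0],
  [0.0007,-0.0005,0.03,0,0],
  [0.0007,-0.0005,0.0317,0,0],
  [0.0007,-0.0005,0.0317,0,0],
])

```text
t: 27.05
tcp_pos: [0.6484, -0.0911, 0.0729]
tool_rot: [0.775, 0.632, -0.0, -0.0]
force: [-0.6, -0.1, -2.1]
finger_gap: 0.056
gripper_force: 98.7
```

```bash
python3 rel.py .6496 -.0914 .0712
```

```text
tcp [ 0.6484 -0.0911  0.0729] d tool [-0.0001  0.0013  0.0017] yawx 78.38 tilt [-0.0005  0.0001] q [-0.31  0.79  1.48 -0.    0.87 -0.11]
```

Call:
nudge_tcp([
  [0,0,0.0017,0,0],
  [0,0,0.0042,0,0],
  [0,0,0.0042,0,0],
  [0,0,0.0042,0,0],
])

```text
t: 27.45
tcp_pos: [0.6492, -0.0916, 0.0712]
tool_rot: [0.775, 0.632, 0.0, 0.001]
force: [1.1, -1.6, 1.6]
finger_gap: 0.057
gripper_force: 99.1
```

```bash
python3 rel.py .6496 -.0914 .0712
```

```text
tcp [ 0.6492 -0.0916  0.0712] d tool [0.0002 0.0004 0.    ] yawx 78.4 tilt [ 0.0018 -0.001 ] q [-0.31  0.8   1.48 -0.    0.87 -0.11]
```

Scaled: 0.0008 m / 0.6 = 0.0013.

Call:
nudge_tcp([
  [0,0,0.0013,0,0],
  [0,0,0.0013,0,0],
  [0,0,0.0013,0,0.1],
  [0,0,0.0013,0,0.2],
  [0,0,0.0013,0,0.35],
  [0,0,0.0013,0,0.35],
  [0,0,0.0013,0,0.35],
], grip_n=20)

```text
t: 28.15
tcp_pos: [0.6478, -0.0905, 0.0693]
tool_rot: [0.775, 0.632, -0.0, -0.001]
force: [-0.4, 0.5, 0.3]
finger_gap: 0.345
gripper_force: 0.0
```

Call:
nudge_tcp([
  [0,0,-0.0167,0,0.35],
  [0,0,-0.05,0,0.35],
  [0,0,-0.1167,0,0.4],
  [0,0,-0.2,0,0.4],
  [-0.0667,0,-0.25,0,0.4],
  [-0.1333,0,-0.2667,0,0.4],
  [-0.1333,0,-0.2667,0,0.4],
  [-0.1333,0,-0.2667,0,0.4],
  [-0.1333,0,-0.2667,0,0.4],
])

```text
t: 29.05
tcp_pos: [0.6318, -0.1684, 0.2294]
tool_rot: [0.775, 0.632, -0.0, -0.001]
force: [0.2, 0.4, 0.0]
finger_gap: 0.404
gripper_force: 0.0
```

Run:
```python
from bar import *
c=snap("wrist");P=cloud(c)
cv2.imwrite("pics/w8.png",np.hstack([c["pixels"][:300,170:420],cv2.resize(snap("side")["pixels"][180:260,200:300],(375,300))])[:,:,::-1])
case(c,.036);plate(c)
q=np.c_[(P[...,:2].reshape(-1,2)-O)@np.c_[X,Y]*1e3,P[...,2].ravel()*1e3].reshape(420,560,3)
m=(q[...,2]>46)&(q[...,2]<58);r=q[m]
h=cv2.cvtColor(c["pixels"],cv2.COLOR_RGB2HSV)
a=r[(abs(r[:,1])<12)&(abs(r[:,0])<40)];print("limb",len(a),"y(x)",np.polyfit(a[:,0],a[:,1],1).round(4),"z(x)",np.polyfit(a[:,0],a[:,2],1).round(4))
b=r[(r[:,1]<-33)&(r[:,1]>-70)&(abs(r[:,0]-64)<12)];print("hook",len(b),"x(y)",np.polyfit(b[:,1],b[:,0],1).round(4),"z(y)",np.polyfit(b[:,1],b[:,2],1).round(3),"end",b[:,1].min().round(1))
```

```bash
python3 rel.py .65 -.09 .2
```

```text
 0.0358 ((633.3958740234375, -79.65695190429688), (83.21270751953125, 25.570287704467773), 78.95616912841797) carrier [-0.1 18.3]
plate x -70.1 61.6 y 7.0 40.7
limb 1484 y(x) [0.0091 0.4707] z(x) [2.30000e-03 5.39196e+01]
tcp [ 0.632  -0.1679  0.2291] d tool [0.0799 0.0021 0.0291] yawx 78.47 tilt [-0.0018  0.0012] q [-0.43  0.59  1.38  0.    1.17 -0.23]Traceback (most recent call last):
  File "<stdin>", line 9, in <module>
    raise TypeError("expected non-empty vector for x")
TypeError: expected non-empty vector for x
```

View pics/w8.png

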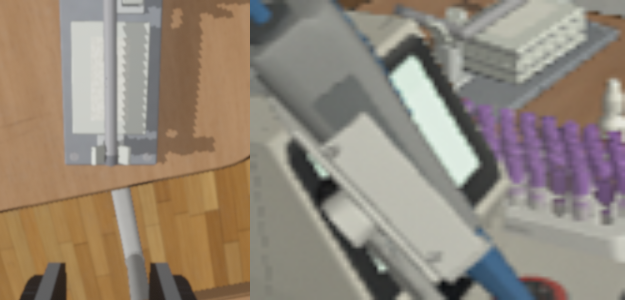

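The final picture shows the rod lying level with its top at 54 mm along the middle of the carrier. The straight end is down in the near V at (110,152), and the hook is in the far rest. The cases below are square and the arm is clear.

```bash
python3 -c "
from station import manip
print(manip.sign_off())"
```

```text
the job is handed in; nothing more can be done
None
```

I handed the job in at about 29 s: the two cases are stacked in line on the bed to about 1 mm, and the bar lies level across the carrier. Its straight end and hook are down in the two rests, though I judged the hook end by the bar's level and the side view rather than measuring it directly.

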